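# Load the chip carrier and index the rotary stage two turns under the microscope

### The arm

A 6-joint arm with a two-finger parallel gripper is mounted at the origin on the work surface. World frame = base frame: x ahead of the robot, y to its left, z up, the work surface at z = 0. Lengths are in m, angles in rad, forces in N, time in s.
With the tool pointing down it reaches from about 0.25 to 0.775 m from the base axis. Payload 8.9 kg.
Tool frame: the origin (TCP) lies at the very end of the fingers, on their centre line; the grasp point (between the pads) lies 19 mm behind it; z points along the fingers, y is the direction in which the jaws open and shut (so a half turn about z gives the same grasp; the last joint's range is limited). The gripper opens to 85 mm and grips with 20 to 120 N. Pads are 22 mm wide; open, the fingers measure 114 mm over their backs; the gripper's body (76 mm by 85 mm) begins 54 mm behind the grasp point. The pads swing forward as they close: fully open they stand 13 mm farther back than shut.
Start: joints at [1.152, 0.291, -0.153, 1.127, 0, 1.431], TCP at [0.145, 0.505, 0.231] pointing down, gripper open.
Joint ranges: [-2.52, 2.52], [-0.91, 1.74], [-1.3, 1.37], [-1.96, 2.02], [-1.52, 1.47], [-3.14, 3.14]. Speed limits (rad/s): [2.22, 2.22, 2.79, 3.14, 3.14, 3.14].

### API

Orientations are given as a rotation vector (axis times angle).
In Python, from rig import bot gives the robot as it stands. The module is installed in compiled form; this text tells all that it offers.
- The arm moves only by the tool drive_tool, never from a script. Its argument "rows" is a list of rows, each an object with "grip": the gripper command: -1 is shut, 1 is fully open, values between are in proportion; "delta_pos": the shift along the tool's x, y, z in m, a list of three; "dr": the turn, a rotation vector about the tool's x, y, z in rad, a list of three. A call has 1 to 8 rows; each row is the pose to reach, as a shift and turn from the pose commanded when the call began, along the tool's axes at that moment; what a row does not reach only later rows make up. A row lasts 1/12 s, in which the tool goes at most 41.7 mm and 7.16 degrees, less where a joint would pass 70% of its speed; a pose out of reach is approached as far as the arm can. A call with a gripper value outside its range is refused whole. The fingers move at their own pace and stop on an object; the grip force is fixed at half the most. Time passes only in rows, so rows that repeat a pose let the fingers close. It gives the time, the measured TCP pose, the force and the opening at its end, in the units of the state.
- bot.get_state(): the state, without advancing time (a new reading comes with each control period).
- bot.read_camera(name): name is "side" or "top" or "wrist"; returns a dict with "img" (400x640x3 uint8, blue, green, red), "fx", "fy", "cx", "cy" (pixels), "R" (3x3) and "t" (3): a world point X has camera coordinates R X + t. Camera axes: x right, y down, z forward; pixel columns grow to the right and rows downward; lengths in m; the calibration is good to about 2 mm. A picture is of the moment at which its call begins. There is no depth.
- bot.hand_in(): hands the job in, once; it reports no verdict.
The state is a dict: "time_s": time; "q": joint angles; "qvel": joint speeds; "joint_efforts": joint torques, N m; "tool_pos": TCP position; "tcp_rot": TCP orientation; "wrist_force": force on the tool from outside, world axes, zero at the start; "moment": the same for the moment, N m; "grip_width": finger opening in m.
Only numpy, scipy, OpenCV 4.12 (cv2) and the standard library are available. Lean on these libraries where they do the work, as an engineer would, in place of code of your own. Each camera call takes 0.05 s, during which the arm holds its last target.

### The job

Lay the blue chip carrier flat in the yellow-cornered nest of the rotary stage so that it holds the brass part-present pin down, and let go of it. Then wind the handwheel clockwise (seen from above) by its red crank handle until you feel it come up against its end stop, and from there wind it back counter-clockwise two full turns, which brings the chip under the microscope. Let go, and leave the other things on the bench where they are.

Things in the scene. Friction and masses are not known exactly. Their poses are not given: they have to be found in the camera images.
- carrier_mid (a point): Centre of the blue chip carrier (half-way up): a loose block 40 mm (its x) by 52 mm (its y) by 16 mm high, about 160 g, white top with a gold chip, lying on the bench at first; grip it across the 40 mm. Half a turn about z is the same fit. A white and a black blank carrier of the same size lie near it and are not to be used.
- nest (a point): Centre of the nest floor, some 55 mm above the bench, on the turning aluminium table (190 mm across). Its x points outward from the table's axis, 60 mm behind it. The carrier lies here, its x along this x (either way round). Four yellow L corners, 9 mm high, 5 mm thick, leave 2.5 mm of play per side; the middle 37 mm of the two 52 mm sides is open for fingers.
- pin (a joint): The brass part-present pin, 8 mm across, in the middle of the nest floor: 0 m when up (it then stands 4 mm proud), 0.004 m when pressed flush with the floor. Its spring is soft (about 0.8 N): the carrier's weight holds it down.
- crank_mid (a point): Middle of the handwheel's red crank handle: an upright round sleeve 24 mm across, from 20 mm below to 19 mm above this point; it spins freely on the wheel, so the fingers need not turn with it. It circles 45 mm from the wheel's axis; the wheel (118 mm across) lies 22 mm below this point. Turning takes about 4 N at the handle; the wheel stays where it is left.
- wheel_axis (a point): Point on the handwheel's fixed upright axis, 22 mm below the height of crank_mid. A worm gear turns the table 60 degrees per wheel turn, the same way round. At the start the wheel stands between 0.2 and 0.56 turn counter-clockwise of its clockwise end stop, which is rigid and inside the gearbox: it is felt, not seen.
- lens (a point): Lower end of the microscope's objective, fixed on the stage, 95 mm above the nest floor; the nest is centred below it two turns from the stop. Its tube, 32 mm across, is 0.35 m tall; its column, 44 mm across and 0.33 m tall, stands 50 mm beyond it and 75 mm to its right, seen from the robot. When loading, the nest is 85 degrees or more round from it, robot side: come in from there.
- blank_a: White blank carrier, loose bystander, 40 x 52 x 16 mm; origin at the centre of its underside.
- blank_b: Black blank carrier, loose bystander, 40 x 52 x 16 mm; origin at the centre of its underside.
- dish: Clear open dish, loose bystander, 90 mm across, 18 mm high; origin under its centre.
- samplebox1: White sample box, loose bystander, 55 x 55 x 22 mm; origin under its centre.
- samplebox2: Red sample box, loose bystander, 55 x 55 x 22 mm; origin under its centre.
- bottle: Amber bottle, loose bystander, 52 mm across, 130 mm high; origin under its centre.
- carrier: The same blue carrier as a body; origin at the centre of its underside.
Mind the look-alikes: they are no part of the job. What is shaped like the carrier but pink or purple is not meant.

How it is judged:
By the outcome, as a careful person would: the job done as asked, in the order asked, and still so for the second after the job is handed in, with the robot touching nothing.
It also fails if it takes over 72 s, if anything falls off the work surface, if the arm or the gripper's body presses on something with over 40 N, if the wrist force passes 120 N, or if a joint passes its speed limit or range.

## Working session

There is one attempt and no reset: what is moved stays moved. The work goes in short steps, Python scripts to look and compute and a tool call to move; the robot and the scene stay as the last step left them, time stands still between calls to the robot, and variables do not carry over. Pictures are saved under pics/ and viewed, and the job is handed in when it is done.

Besides the shell and the picture viewer there is one more tool, called after "Request:" by a JSON object that holds its "op" and its "data", one argument or row to a line. drive_tool: Moves the arm, as the interface text tells. Its arguments: {"type":"object","properties":{"rows":{"type":"array"}},"required":["rows"]}

```bash
mkdir -p pics; cat > h.py <<'E'
import numpy as np,cv2
from rig import bot
def shot(n,tag):
    d=bot.read_camera(n); cv2.imwrite(f'pics/{tag}.png',d['img']); np.savez(f'pics/{tag}.npz',**{k:np.array(v) for k,v in d.items()}); return d
def load(tag): return dict(np.load(f'pics/{tag}.npz'))
def ray(d,u,v):
    c=np.array([(u-d['cx'])/d['fx'],(v-d['cy'])/d['fy'],1.]); R=d['R']; o=-R.T@d['t']; return o,R.T@c
def onz(d,u,v,z):
    o,r=ray(d,u,v); return o+r*(z-o[2])/r[2]
def proj(d,X):
    c=d['R']@np.array(X)+d['t']; return c[0]/c[2]*d['fx']+d['cx'],c[1]/c[2]*d['fy']+d['cy']
def tri(*prs):
    A=np.zeros((3,3));b=np.zeros(3)
    for d,u,v in prs:
        o,r=ray(d,u,v); r=r/np.linalg.norm(r); P=np.eye(3)-np.outer(r,r); A+=P;b+=P@o
    return np.linalg.solve(A,b)
E
python3 - <<'E'
from h import *
s=bot.get_state(); print({k:np.round(v,3) for k,v in s.items()})
for n in ['side','top','wrist']:
    d=shot(n,n+'0'); print(n,d['fx'],np.round(-d['R'].T@d['t'],3),np.round(d['R'],2).tolist())
E
```

```text
{'time_s': np.float64(0.0), 'q': array([ 1.152,  0.291, -0.154,  1.127,  0.   ,  1.432]), 'qvel': array([ 0.   ,  0.   ,  0.001, -0.002, -0.002, -0.001]), 'joint_efforts': array([ 3.0000e-03, -5.3714e+01,  3.3138e+01,  1.6000e-02, -0.0000e+00,
        0.0000e+00]), 'tool_pos': array([0.145, 0.504, 0.231]), 'tcp_rot': array([-4.380e-01, -3.111e+00,  2.000e-03]), 'wrist_force': array([ 0.877, -0.088, -0.198]), 'moment': array([ 0.03 , -0.039, -0.074]), 'grip_width': np.float64(0.086)}
side 366.36704472387584 [ 0.45  -0.735  0.75 ] [[0.99, -0.16, 0.01], [-0.1, -0.66, -0.74], [0.13, 0.73, -0.67]]
top 474.5750476587391 [ 0.396 -0.038  1.36 ] [[-0.01, -1.0, -0.03], [-0.99, 0.01, -0.13], [0.13, 0.03, -0.99]]
wrist 277.5178563372426 [0.066 0.527 0.374] [[0.28, 0.96, -0.0], [0.91, -0.26, 0.32], [0.3, -0.09, -0.95]]
```

View pics/side0.png

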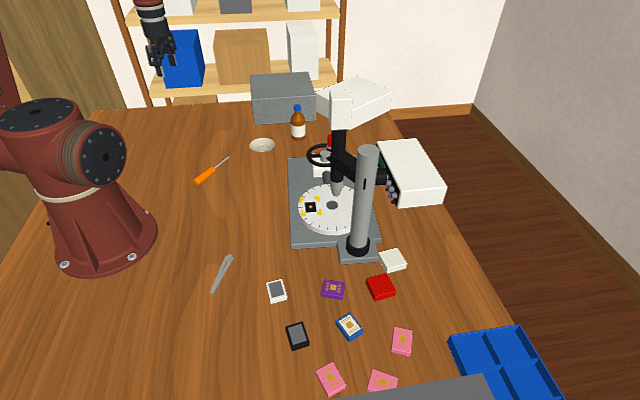

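View pics/top0.png

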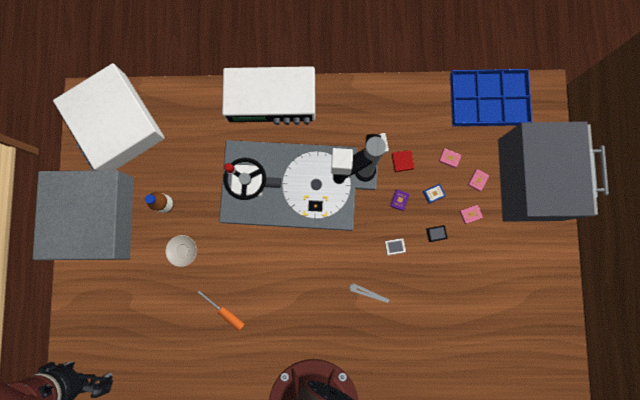

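View pics/wrist0.png

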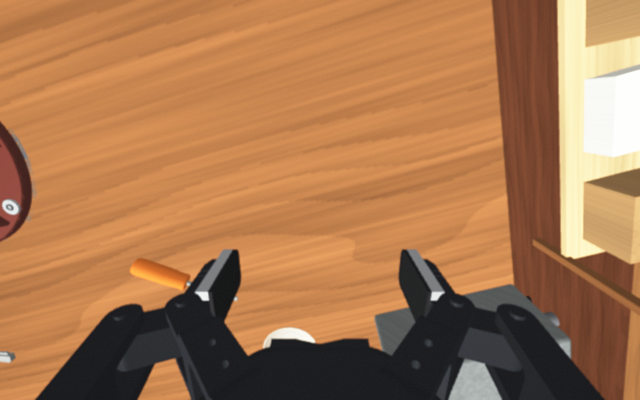

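The top view shows the blue carrier at about (434,193), the nest at (316,206), the wheel at (245,178) and the red crank at (229,169). In the side view the carrier is at (349,326). I'll enlarge these areas and measure them.

```bash
python3 - <<'E'
from h import *
d=load('top0'); im=d['img']
a=cv2.resize(im[135:240,215:375],None,fx=5,fy=5,interpolation=cv2.INTER_CUBIC); cv2.imwrite('pics/c1.png',a)
a=cv2.resize(im[140:250,370:500],None,fx=5,fy=5,interpolation=cv2.INTER_CUBIC); cv2.imwrite('pics/c2.png',a)
s=load('side0')['img']
a=cv2.resize(s[120:270,280:400],None,fx=4,fy=4,interpolation=cv2.INTER_CUBIC); cv2.imwrite('pics/c3.png',a)
E
```

```text
(no output)
```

View pics/c1.png

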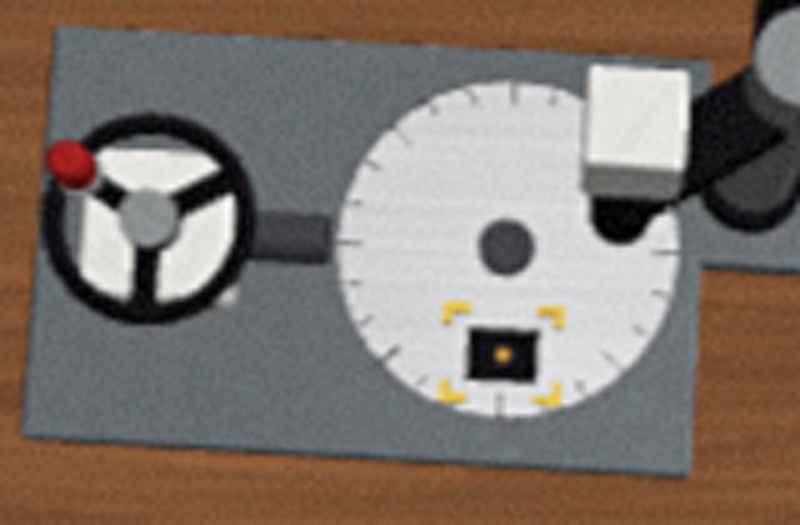

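View pics/c2.png

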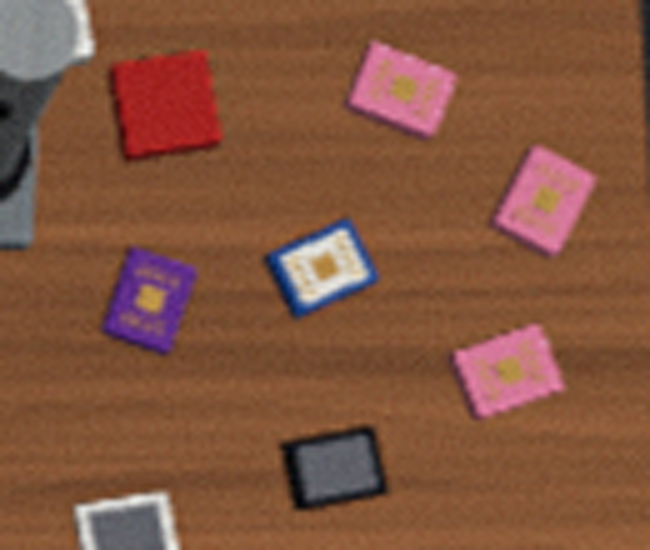

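View pics/c3.png

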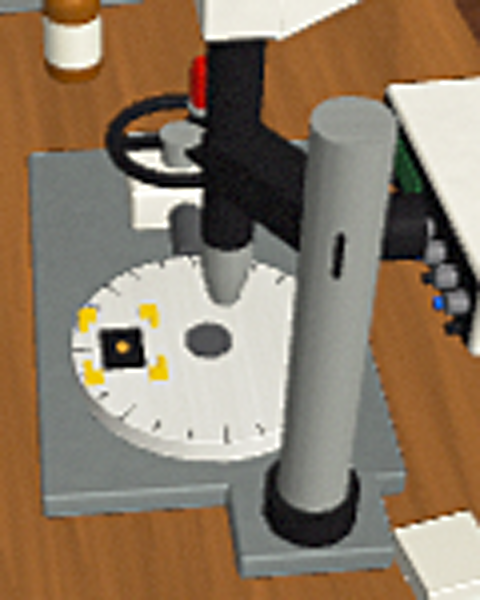

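```bash
cat > meas.py <<'E'
from h import *
def rect_on_plane(d,box,lo,hi,z,off=(0,0),minA=3,hull=True):
    x0,y0,x1,y1=box; im=d['img'][y0:y1,x0:x1]; im=cv2.resize(im,None,fx=4,fy=4,interpolation=cv2.INTER_CUBIC)
    m=cv2.inRange(cv2.cvtColor(im,cv2.COLOR_BGR2HSV),lo,hi)
    cs,_=cv2.findContours(m,cv2.RETR_EXTERNAL,cv2.CHAIN_APPROX_NONE)
    cs=[c for c in cs if cv2.contourArea(c)>minA*16]
    P=np.vstack(cs)[:,0,:].astype(float)
    u=(P[:,0]+.5)/4-.5+x0; v=(P[:,1]+.5)/4-.5+y0
    W=np.array([onz(d,a,b,z)[:2] for a,b in zip(u,v)])
    r=cv2.minAreaRect((W*1000).astype(np.float32)); return r,cs
E
python3 - <<'E'
from meas import *
t=load('top0'); s=load('side0')
B=((100,110,60),(125,255,255))
print('car top',rect_on_plane(t,(418,178,452,210),*B,0.014)[0])
print('car side',rect_on_plane(s,(330,308,370,345),*B,0.014)[0])
Y=((18,90,130),(35,255,255))
r,c=rect_on_plane(t,(300,190,332,220),*Y,0.062); print('nest top',r,len(c))
r,c=rect_on_plane(s,(296,192,325,218),*Y,0.062); print('nest side',r,len(c))
# pin
def cen(d,box,lo,hi):
    x0,y0,x1,y1=box; m=cv2.inRange(cv2.cvtColor(d['img'][y0:y1,x0:x1],cv2.COLOR_BGR2HSV),lo,hi); M=cv2.moments(m,True); return M['m10']/M['m00']+x0,M['m01']/M['m00']+y0,M['m00']
pt=cen(t,(311,201,321,211),(10,80,60),(30,255,255)); ps=cen(s,(305,202,316,213),(10,80,60),(30,255,255)); print(pt,ps,tri((t,*pt[:2]),(s,*ps[:2])))
# table hub
hub=(215+507/5,135+246/5); hs=(280+208/4,120+340/4)
print('hub',tri((t,*hub),(s,*hs)), onz(t,*hub,.06))
# wheel hub
wt=(215+149/5,135+215/5); ws=(280+181/4,120+133/4); print('wheelhub',tri((t,*wt),(s,*ws)))
r=cen(t,(222,160,238,178),(0,120,80),(8,255,255)); print('red',r)
r2=cen(s,(320,130,334,150),(0,120,80),(8,255,255)); print(r2,tri((t,*r[:2]),(s,*r2[:2])))
for z in (.08,.1,.12,.14): print(z,onz(t,*wt,z),onz(t,*r[:2],z))
E
```

```text
car top ((579.4954833984375, -348.4030456542969), (39.22982406616211, 52.415401458740234), 23.923465728759766)
car side ((579.4276123046875, -350.8950500488281), (43.2815055847168, 56.21194076538086), 23.887340545654297)
nest top ((542.1404418945312, -10.563545227050781), (66.91123962402344, 55.77633285522461), 86.99419403076172) 5
nest side ((542.225830078125, -11.316238403320312), (77.67552185058594, 56.92499923706055), 87.01477813720703) 5
(315.2857142857143, 205.5, 14.0) (309.9230769230769, 206.69230769230768, 13.0) [ 0.54226222 -0.01144615  0.05704892]
hub [ 0.60239946 -0.01504108  0.05803965] [ 0.60165945 -0.01505136  0.06      ]
wheelhub [0.61585366 0.17847141 0.09478249]
red (228.59375, 166.796875, 64.0)
(329.2857142857143, 139.87755102040816, 49.0) [0.6391331  0.21893541 0.11584386]
0.08 [0.61789243 0.18102301 0.08      ] [0.64970919 0.22622304 0.08      ]
0.1 [0.61441814 0.17759749 0.1       ] [0.64573768 0.22209116 0.1       ]
0.12 [0.61094384 0.17417198 0.12      ] [0.64176617 0.21795928 0.12      ]
0.14 [0.60746954 0.17074646 0.14      ] [0.63779465 0.2138274  0.14      ]
```

```bash
cat > go.py <<'E'
import sys
from h import *
from scipy.spatial.transform import Rotation as Ro
def goal(p,yaw):
    s=bot.get_state(); R=Ro.from_rotvec(s['tcp_rot']).as_matrix(); c,n=np.cos(np.radians(yaw)),np.sin(np.radians(yaw))
    G=np.array([[c,n,0],[n,-c,0],[0,0,-1.]])
    print('t',round(float(s['time_s']),2),'pos',np.round(s['tool_pos'],4),'yaw',round(np.degrees(np.arctan2(R[1,0],R[0,0])),2),'F',np.round(s['wrist_force'],1),'w',round(float(s['grip_width']),4))
    print('delta',np.round(R.T@(np.array(p)-s['tool_pos']),4),'dr',np.round(Ro.from_matrix(R.T@G).as_rotvec(),4))
if __name__=='__main__': a=list(map(float,sys.argv[1:])); goal(a[:3],a[3])
E
python3 go.py .5795 -.349 .12 114
python3 - <<'E'
from h import *
t=load('top0');s=load('side0')
print('lens top',onz(t,215+620/5,135+222/5,.15), 'side', onz(s,280+225/4,120+300/4,.15))
print('column',onz(s,280+315/4,120+530/4,.03))
E
```

```text
t 0.15 pos [0.1448 0.5043 0.2308] yaw 163.97 F [ 0.6 -0.1 -0.2] w 0.0852
delta [-0.6534 -0.6999  0.1115] dr [-1.100e-03  3.000e-04  8.721e-01]
lens top [ 0.59927587 -0.07507018  0.15      ] side [ 0.59934571 -0.07696929  0.15      ]
column [ 0.64394987 -0.16767055  0.03      ]
```

Request:
{"op": "drive_tool", "data": {
  "rows": [
    {"grip": 1, "delta_pos": [-0.6534, -0.7, 0.06], "dr": [0, 0, 0.872]},
    {"grip": 1, "delta_pos": [-0.6534, -0.7, 0.06], "dr": [0, 0, 0.872]},
    {"grip": 1, "delta_pos": [-0.6534, -0.7, 0.06], "dr": [0, 0, 0.872]},
    {"grip": 1, "delta_pos": [-0.6534, -0.7, 0.06], "dr": [0, 0, 0.872]},
    {"grip": 1, "delta_pos": [-0.6534, -0.7, 0.06], "dr": [0, 0, 0.872]},
    {"grip": 1, "delta_pos": [-0.6534, -0.7, 0.06], "dr": [0, 0, 0.872]},
    {"grip": 1, "delta_pos": [-0.6534, -0.7, 0.06], "dr": [0, 0, 0.872]},
    {"grip": 1, "delta_pos": [-0.6534, -0.7, 0.06], "dr": [0, 0, 0.872]}
  ]
}}

```text
time_s: 0.82
tool_pos: [0.2962, 0.2064, 0.2104]
tcp_rot: [1.721, 2.628, 0.001]
wrist_force: [0.5, 0.9, -0.5]
grip_width: 0.0854
```

```bash
python3 go.py .5795 -.349 .12 114
```

```text
t 0.82 pos [0.2962 0.2064 0.2104] yaw 113.58 F [ 0.5  0.9 -0.5] w 0.0854
delta [-0.6224  0.0375  0.0904] dr [ 0.0005 -0.     -0.0074]
```

Request:
{"op": "drive_tool", "data": {
  "rows": [
    {"grip": 1, "delta_pos": [-0.62, 0.037, 0.09], "dr": [0, 0, 0]},
    {"grip": 1, "delta_pos": [-0.62, 0.037, 0.09], "dr": [0, 0, 0]},
    {"grip": 1, "delta_pos": [-0.62, 0.037, 0.09], "dr": [0, 0, 0]},
    {"grip": 1, "delta_pos": [-0.62, 0.037, 0.09], "dr": [0, 0, 0]},
    {"grip": 1, "delta_pos": [-0.62, 0.037, 0.09], "dr": [0, 0, 0]},
    {"grip": 1, "delta_pos": [-0.62, 0.037, 0.09], "dr": [0, 0, 0]},
    {"grip": 1, "delta_pos": [-0.62, 0.037, 0.09], "dr": [0, 0, 0]},
    {"grip": 1, "delta_pos": [-0.62, 0.037, 0.09], "dr": [0, 0, 0]}
  ]
}}

```text
time_s: 1.48
tool_pos: [0.4483, -0.0869, 0.1623]
tcp_rot: [1.712, 2.634, 0.0]
wrist_force: [0.2, 0.7, 0.8]
grip_width: 0.0858
```

```bash
python3 go.py .5795 -.349 .12 114
```

```text
t 1.48 pos [ 0.4483 -0.0869  0.1623] yaw 113.97 F [0.2 0.7 0.8] w 0.0858
delta [-0.2928  0.0134  0.0423] dr [ 0.0001 -0.     -0.0004]
```

Request:
{"op": "drive_tool", "data": {
  "rows": [
    {"grip": 1, "delta_pos": [-0.285, 0.0134, 0.04], "dr": [0, 0, 0]},
    {"grip": 1, "delta_pos": [-0.285, 0.0134, 0.04], "dr": [0, 0, 0]},
    {"grip": 1, "delta_pos": [-0.285, 0.0134, 0.04], "dr": [0, 0, 0]},
    {"grip": 1, "delta_pos": [-0.285, 0.0134, 0.04], "dr": [0, 0, 0]},
    {"grip": 1, "delta_pos": [-0.285, 0.0134, 0.04], "dr": [0, 0, 0]},
    {"grip": 1, "delta_pos": [-0.285, 0.0134, 0.04], "dr": [0, 0, 0]},
    {"grip": 1, "delta_pos": [-0.285, 0.0134, 0.04], "dr": [0, 0, 0]},
    {"grip": 1, "delta_pos": [-0.285, 0.0134, 0.04], "dr": [0, 0, 0]}
  ]
}}

```text
time_s: 2.15
tool_pos: [0.5774, -0.3454, 0.1199]
tcp_rot: [1.715, 2.631, -0.002]
wrist_force: [-1.4, 1.3, -0.6]
grip_width: 0.085
```

```bash
python3 go.py .5795 -.349 .06 114; python3 -c "
from h import *
shot('wrist','w1')"
```

```text
t 2.15 pos [ 0.5774 -0.3454  0.1199] yaw 113.79 F [-1.4  1.3 -0.6] w 0.085
delta [-0.004   0.0005  0.0599] dr [-0.0006  0.0012 -0.0036]
```

View pics/w1.png

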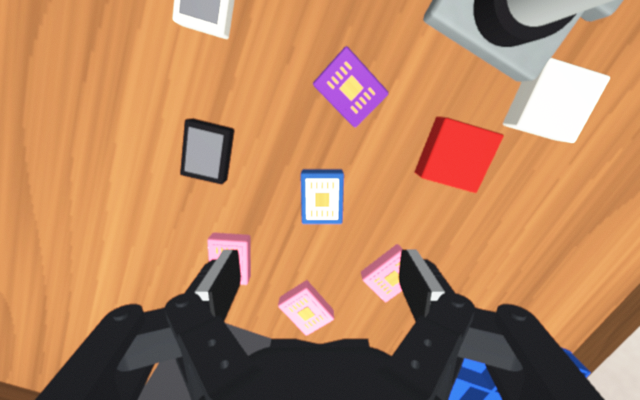

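The blue carrier is centred at about (322,197), square to the jaws. I'll measure its centre from this view.

```bash
python3 -c "
from meas import *
d=load('w1'); B=((100,110,60),(125,255,255))
print(rect_on_plane(d,(290,160,355,235),*B,0.016)[0])"
```

```text
((579.6168212890625, -346.5516052246094), (38.60174560546875, 52.6441535949707), 23.69509506225586)
```

Request:
{"op": "drive_tool", "data": {
  "rows": [
    {"grip": 1, "delta_pos": [-0.003, 0.001, 0.04], "dr": [0, 0, 0]},
    {"grip": 1, "delta_pos": [-0.003, 0.001, 0.08], "dr": [0, 0, 0]},
    {"grip": 1, "delta_pos": [-0.003, 0.001, 0.1], "dr": [0, 0, 0]},
    {"grip": 1, "delta_pos": [-0.003, 0.001, 0.112], "dr": [0, 0, 0]},
    {"grip": 1, "delta_pos": [-0.003, 0.001, 0.118], "dr": [0, 0, 0]},
    {"grip": 1, "delta_pos": [-0.003, 0.001, 0.118], "dr": [0, 0, 0]},
    {"grip": 1, "delta_pos": [-0.003, 0.001, 0.118], "dr": [0, 0, 0]}
  ]
}}

```text
time_s: 2.78
tool_pos: [0.5791, -0.3422, 0.0061]
tcp_rot: [1.709, 2.634, -0.0]
wrist_force: [0.1, -0.7, -0.3]
grip_width: 0.0853
```

```bash
python3 go.py .5796 -.348 .001 113.8
```

```text
t 2.78 pos [ 0.5791 -0.3422  0.0061] yaw 114.03 F [ 0.1 -0.7 -0.3] w 0.0853
delta [-0.0055 -0.0019  0.0051] dr [0.0009 0.0016 0.004 ]
```

Request:
{"op": "drive_tool", "data": {
  "rows": [
    {"grip": 1, "delta_pos": [-0.0055, -0.001, 0.005], "dr": [0, 0, 0]},
    {"grip": 1, "delta_pos": [-0.0055, -0.001, 0.005], "dr": [0, 0, 0]},
    {"grip": 1, "delta_pos": [-0.0055, -0.001, 0.005], "dr": [0, 0, 0]}
  ]
}}

```text
time_s: 3.03
tool_pos: [0.58, -0.3481, 0.0004]
tcp_rot: [1.711, 2.633, -0.0]
wrist_force: [-0.2, 0.7, 0.2]
grip_width: 0.0856
```

```bash
python3 go.py .5796 -.348 .001 113.8
```

```text
t 3.03 pos [ 5.800e-01 -3.481e-01  4.000e-04] yaw 113.98 F [-0.2  0.7  0.2] w 0.0856
delta [ 0.0002 -0.0004 -0.0006] dr [0.0007 0.0013 0.0032]
```

Good. Closing on the carrier.

Request:
{"op": "drive_tool", "data": {
  "rows": [
    {"grip": -1, "delta_pos": [0, 0, 0], "dr": [0, 0, 0]},
    {"grip": -1, "delta_pos": [0, 0, 0], "dr": [0, 0, 0]},
    {"grip": -1, "delta_pos": [0, 0, 0], "dr": [0, 0, 0]},
    {"grip": -1, "delta_pos": [0, 0, 0], "dr": [0, 0, 0]},
    {"grip": -1, "delta_pos": [0, 0, 0], "dr": [0, 0, 0]},
    {"grip": -1, "delta_pos": [0, 0, 0], "dr": [0, 0, 0]},
    {"grip": -1, "delta_pos": [0, 0, 0], "dr": [0, 0, 0]},
    {"grip": -1, "delta_pos": [0, 0, 0], "dr": [0, 0, 0]}
  ]
}}

```text
time_s: 3.7
tool_pos: [0.5798, -0.3475, 0.0001]
tcp_rot: [1.711, 2.634, -0.0]
wrist_force: [-0.6, 0.7, 5.5]
grip_width: 0.0386
```

Request:
{"op": "drive_tool", "data": {
  "rows": [
    {"grip": -1, "delta_pos": [0, 0, -0.02], "dr": [0, 0, 0]},
    {"grip": -1, "delta_pos": [0, 0, -0.05], "dr": [0, 0, 0]},
    {"grip": -1, "delta_pos": [0, 0, -0.09], "dr": [0, 0, 0]},
    {"grip": -1, "delta_pos": [0, 0, -0.12], "dr": [0, 0, 0]},
    {"grip": -1, "delta_pos": [0, 0, -0.13], "dr": [0, 0, 0]},
    {"grip": -1, "delta_pos": [0, 0, -0.13], "dr": [0, 0, 0]}
  ]
}}

```text
time_s: 4.2
tool_pos: [0.581, -0.3483, 0.1324]
tcp_rot: [1.708, 2.631, -0.0]
wrist_force: [0.9, 0.1, -2.0]
grip_width: 0.0386
```

```bash
python3 go.py .42 -.03 .13 87; python3 -c "
from h import *
shot('side','s2');shot('wrist','w2')"
```

```text
t 4.2 pos [ 0.581  -0.3483  0.1324] yaw 114.01 F [ 0.9  0.1 -2. ] w 0.0386
delta [ 0.3563 -0.0175  0.0009] dr [0.0032 0.0035 0.4714]
```

View pics/s2.png

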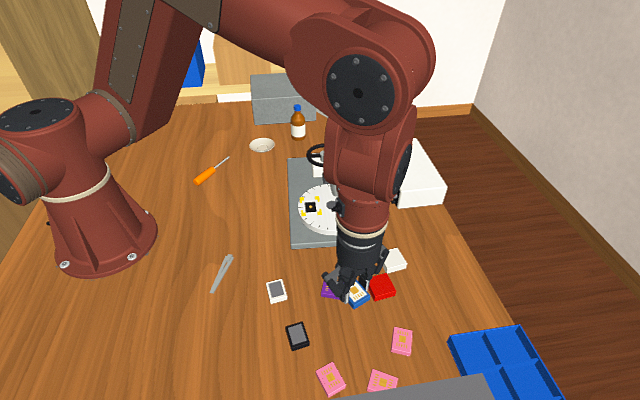

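View pics/w2.png

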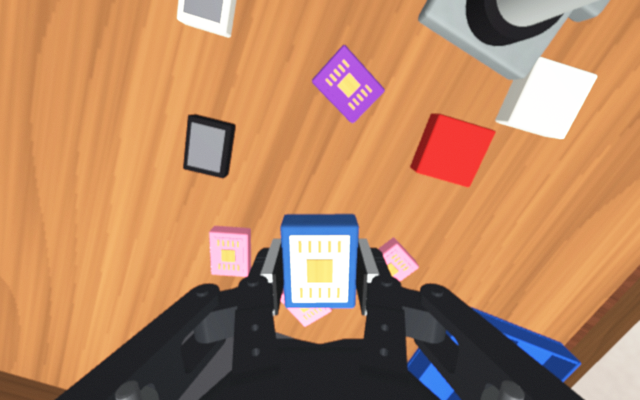

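```bash
python3 -c "
from meas import *
d=load('w2'); B=((100,110,60),(125,255,255))
r=rect_on_plane(d,(278,205,362,312),*B,0.1484)[0];print(r)
m=cv2.inRange(cv2.cvtColor(d['img'][220:300,280:360],cv2.COLOR_BGR2HSV),(15,60,80),(35,255,255))
for u,v in ((288,234),(352,234),(354,302),(286,302)): print(onz(d,u,v,.1484))
s=bot.get_state();print(s['tool_pos'])"
python3 go.py .43 -.03 .13 87
```

```text
((577.7591552734375, -344.35516357421875), (39.366905212402344, 54.612422943115234), 23.943012237548828)
[ 0.55665055 -0.33521144  0.1484    ]
[ 0.58566703 -0.32232076  0.1484    ]
[ 0.60465075 -0.35857875  0.1484    ]
[ 0.57090539 -0.37356334  0.1484    ]
[ 0.57897787 -0.34686098  0.12819853]
t 4.3 pos [ 0.579  -0.3469  0.1282] yaw 114.01 F [-0.3 -0.3 -2.1] w 0.0386
delta [ 0.3501 -0.0072 -0.0013] dr [-0.0012 -0.0013  0.4714]
```

Request:
{"op": "drive_tool", "data": {
  "rows": [
    {"grip": -1, "delta_pos": [0.35, -0.007, -0.002], "dr": [0, 0, 0.471]},
    {"grip": -1, "delta_pos": [0.35, -0.007, -0.002], "dr": [0, 0, 0.471]},
    {"grip": -1, "delta_pos": [0.35, -0.007, -0.002], "dr": [0, 0, 0.471]},
    {"grip": -1, "delta_pos": [0.35, -0.007, -0.002], "dr": [0, 0, 0.471]},
    {"grip": -1, "delta_pos": [0.35, -0.007, -0.002], "dr": [0, 0, 0.471]},
    {"grip": -1, "delta_pos": [0.35, -0.007, -0.002], "dr": [0, 0, 0.471]},
    {"grip": -1, "delta_pos": [0.35, -0.007, -0.002], "dr": [0, 0, 0.471]},
    {"grip": -1, "delta_pos": [0.35, -0.007, -0.002], "dr": [0, 0, 0.471]}
  ]
}}

```text
time_s: 4.97
tool_pos: [0.4349, -0.0436, 0.1294]
tcp_rot: [-2.276, -2.16, 0.003]
wrist_force: [1.2, 0.2, -1.6]
grip_width: 0.0382
```

```bash
python3 go.py .43 -.02 .13 87
```

```text
t 4.97 pos [ 0.4349 -0.0436  0.1294] yaw 86.99 F [ 1.2  0.2 -1.6] w 0.0382
delta [ 0.0234 -0.0061 -0.0006] dr [-0.004  -0.001  -0.0001]
```

Request:
{"op": "drive_tool", "data": {
  "rows": [
    {"grip": -1, "delta_pos": [0.028, 0.015, 0], "dr": [0, 0, 0]},
    {"grip": -1, "delta_pos": [0.028, 0.015, 0], "dr": [0, 0, 0]},
    {"grip": -1, "delta_pos": [0.028, 0.015, 0], "dr": [0, 0, 0]},
    {"grip": -1, "delta_pos": [0.028, 0.015, 0], "dr": [0, 0, 0]}
  ]
}}

```text
time_s: 5.3
tool_pos: [0.4531, -0.0183, 0.1301]
tcp_rot: [-2.276, -2.162, 0.003]
wrist_force: [-0.7, -0.3, -1.8]
grip_width: 0.0385
```

```bash
python3 -c "
from h import *
shot('wrist','w3');shot('top','t3');shot('side','s3')"; python3 go.py .542 -.0115 .13 87
```

```text
t 5.45 pos [ 0.4537 -0.0192  0.1308] yaw 86.94 F [-0.1 -0.  -1.8] w 0.0388
delta [0.0124 0.0878 0.0007] dr [-0.0016 -0.0001 -0.0011]
```

View pics/w3.png

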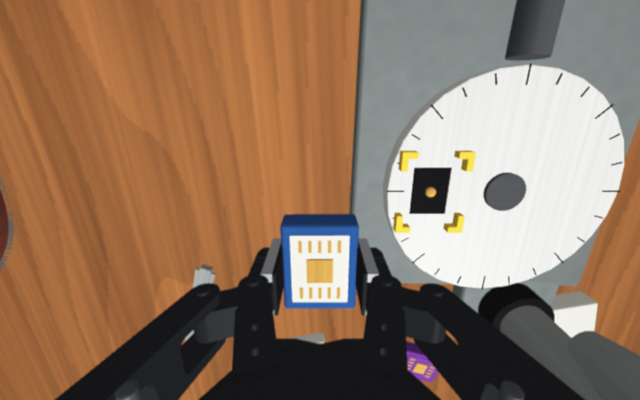

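View pics/s3.png

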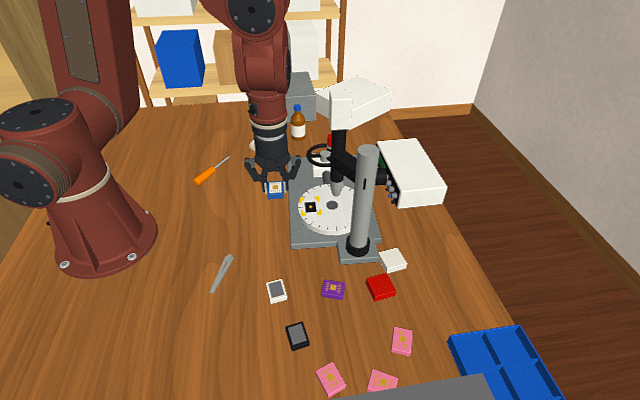

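The wrist view shows the nest's yellow corners around (408,160)–(455,222) with the pin at (430,191), and the carrier held square at (320,262).

```bash
python3 -c "
from meas import *
d=load('w3'); Y=((18,90,100),(35,255,255))
r,c=rect_on_plane(d,(392,140,482,240),*Y,0.062);print('nest',r)
print('pin',onz(d,430.5,191,.059))
print('hub',onz(d,505,191,.059))
W=((0,0,170),(179,70,255))
r,c=rect_on_plane(d,(283,225,358,305),*W,0.1465,minA=200);print('white top',r)
s=bot.get_state();print(s['tool_pos'])"

```

```text
nest ((542.5900268554688, -9.427864074707031), (68.3465576171875, 57.80366897583008), 87.11731719970703)
pin [ 0.54240311 -0.00839359  0.059     ]
hub [ 0.60240721 -0.01146162  0.059     ]
white top ((452.0888977050781, -19.97745132446289), (41.07793426513672, 30.83448600769043), 87.22663879394531)
[ 0.45371578 -0.01916371  0.13079561]
```

Request:
{"op": "drive_tool", "data": {
  "rows": [
    {"grip": -1, "delta_pos": [0.012, 0.035, 0.005], "dr": [0, 0, 0]},
    {"grip": -1, "delta_pos": [0.0138, 0.07, 0.02], "dr": [0, 0, 0]},
    {"grip": -1, "delta_pos": [0.0138, 0.0885, 0.035], "dr": [0, 0, 0]},
    {"grip": -1, "delta_pos": [0.0138, 0.0885, 0.048], "dr": [0, 0, 0]},
    {"grip": -1, "delta_pos": [0.0138, 0.0885, 0.05], "dr": [0, 0, 0]},
    {"grip": -1, "delta_pos": [0.0138, 0.0885, 0.05], "dr": [0, 0, 0]},
    {"grip": -1, "delta_pos": [0.0138, 0.0885, 0.05], "dr": [0, 0, 0]},
    {"grip": -1, "delta_pos": [0.0138, 0.0885, 0.05], "dr": [0, 0, 0]}
  ]
}}

```text
time_s: 6.12
tool_pos: [0.5434, -0.0096, 0.0824]
tcp_rot: [2.279, 2.162, 0.001]
wrist_force: [-0.5, -0.1, -1.5]
grip_width: 0.0387
```

```bash
python3 -c "
from h import *
d=shot('wrist','w4');cv2.imwrite('pics/w4c.png',cv2.resize(d['img'][150:330,200:440],None,fx=3.3,fy=3.3));shot('top','t4');d=shot('side','s4')
cv2.imwrite('pics/s4c.png',cv2.resize(d['img'][150:250,260:400],None,fx=5,fy=5))"; python3 go.py .543 -.010 .08 87
```

```text
t 6.27 pos [ 0.5437 -0.0094  0.0824] yaw 87.01 F [ 0.5  0.  -1. ] w 0.0384
delta [-0.0006 -0.0006  0.0024] dr [0.0013 0.0002 0.0002]
```

View pics/w4c.png

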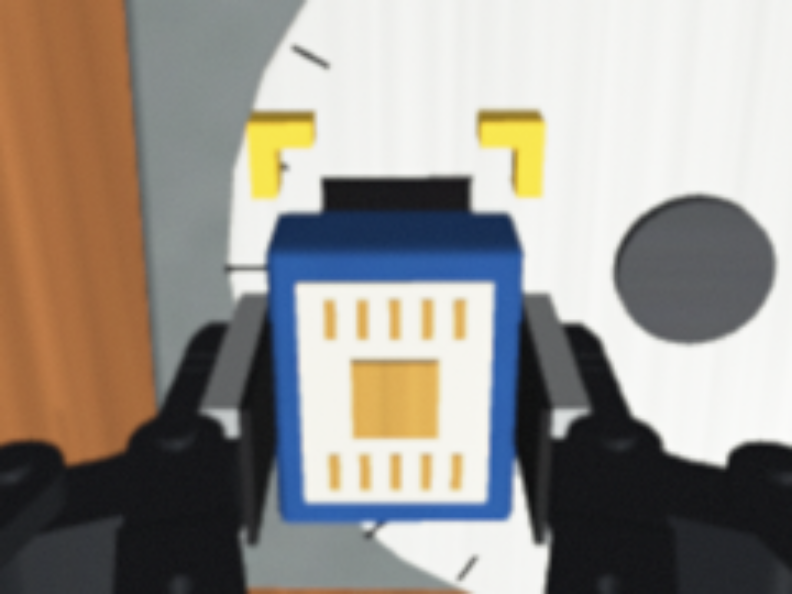

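View pics/s4c.png

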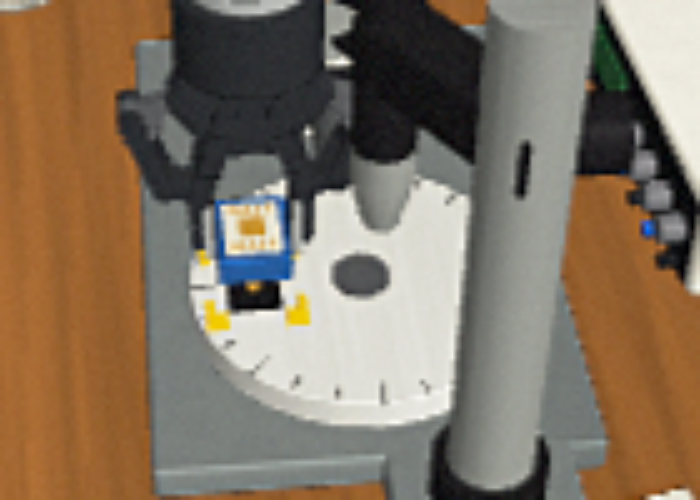

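```bash
python3 -c "
from meas import *
d=load('w4'); 
for v in (112,118): print('corner outer',onz(d,200+280/3.3,150+v/3.3,.064),onz(d,200+511/3.3,150+v/3.3,.064))
print('corner inner-face top',onz(d,200+300/3.3,150+147/3.3,.064))
print('carrier front bottom',onz(d,200+396.5/3.3,150+213/3.3,.0824))
print('carrier front top',onz(d,200+396.5/3.3,150+250/3.3,.0984), 'back top',onz(d,200+396.5/3.3,150+520/3.3,.0984))
Y=((18,90,100),(35,255,255))
r,c=rect_on_plane(d,(265,170,380,215),*Y,0.064);print('two corners',r)
"
```

```text
corner outer [0.5235204  0.02697773 0.064     ] [0.56581238 0.02470828 0.064     ]
corner outer [0.52341418 0.02583572 0.064     ] [0.56579783 0.02356104 0.064     ]
corner inner-face top [0.5266017  0.02004635 0.064     ]
carrier front bottom [0.54412688 0.01344927 0.0824    ]
carrier front top [0.5440932 0.0139773 0.0984   ] back top [ 0.54147678 -0.03593212  0.0984    ]
two corners ((543.9573974609375, 17.72872543334961), (16.873167037963867, 55.09659194946289), 87.14496612548828)
```

```bash
python3 -c "
from meas import *
d=load('s4'); f=lambda u,v,z: print(np.round(onz(d,260+u/5-.4,150+v/5-.4,z),4))
for z in (.0984,): f(218,200,z);f(285,196,z);f(292,250,z);f(219,257,z)
print('bottom');f(219,281,.0824);f(291,279,.0824)
m=rect_on_plane(d,(302,188,320,203),(100,110,60),(125,255,255),.0984);print(m[0])
print('corners near');
print('s0 corners outer'); d=load('side0'); Y=((18,90,130),(35,255,255))
g=lambda u,v,z: print(np.round(onz(d,280+u/4-.375,120+v/4-.375,z),4))
g(86,384,.055);g(166,379,.055);g(79,309,.064);g(158,305,.064);g(85,362,.064);g(150,356,.064)
"
cd pics; python3 -c "
import cv2
a=cv2.imread('s4.png')[185:225,290:330];b=cv2.imread('side0.png')[185:225,290:330]
cv2.imwrite('ab.png',cv2.resize(cv2.hconcat([a,b]),None,fx=10,fy=10,interpolation=cv2.INTER_CUBIC))"
```

```text
[0.5276 0.0148 0.0984]
[0.5641 0.0126 0.0984]
[ 0.5612 -0.031   0.0984]
[ 0.5225 -0.0306  0.0984]
bottom
[ 0.5219 -0.032   0.0824]
[ 0.5599 -0.0362  0.0824]
((542.733154296875, -12.342157363891602), (54.56809997558594, 40.55693817138672), 83.67597198486328)
corners near
s0 corners outer
[ 0.5141 -0.0402  0.055 ]
[ 0.5679 -0.0436  0.055 ]
[0.5173 0.0252 0.064 ]
[0.5726 0.021  0.064 ]
[ 0.5151 -0.0283  0.064 ]
[ 0.5592 -0.0292  0.064 ]
```

View pics/ab.png

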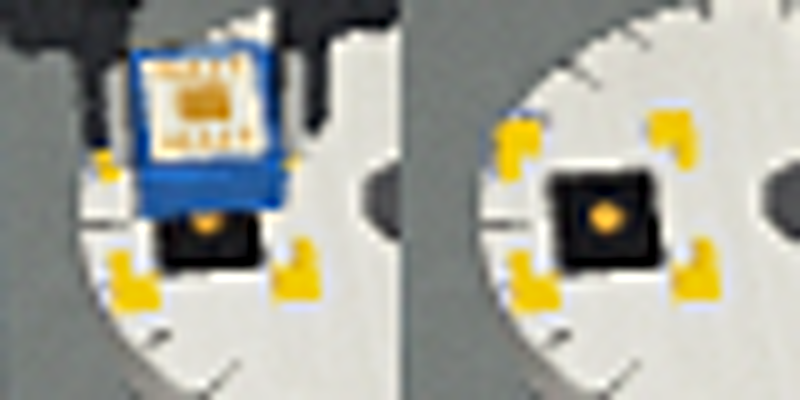

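```bash
python3 -c "
from meas import *
d=load('s4')
for z in (.096,.0984): print(onz(d,290+20.4-.45,185+10-.45,z))
print(onz(d,290+20.5-.45,185+21.6-.45,.059))
print(onz(d,290+20.5-.45,185+21.6-.45,.057))
w=load('w4'); c=150/1
for z in (.0984,): print('wrist chip',onz(w,200+395/3.3-.35,150+398/3.3-.35,z))
w=load('w3');print('pin wrist',onz(w,430.5,191,.059))
"
```

```text
[ 0.54330969 -0.00530368  0.096     ]
[ 0.54296569 -0.00798296  0.0984    ]
[ 0.54229341 -0.01143366  0.059     ]
[ 0.54256177 -0.00933827  0.057     ]
wrist chip [ 0.54231431 -0.01180069  0.0984    ]
pin wrist [ 0.54240311 -0.00839359  0.059     ]
```

Request:
{"op": "drive_tool", "data": {
  "rows": [
    {"grip": -1, "delta_pos": [0.0004, -0.0007, 0.01], "dr": [0, 0, 0]},
    {"grip": -1, "delta_pos": [0.0004, -0.0007, 0.015], "dr": [0, 0, 0]},
    {"grip": -1, "delta_pos": [0.0004, -0.0007, 0.0165], "dr": [0, 0, 0]},
    {"grip": -1, "delta_pos": [0.0004, -0.0007, 0.0165], "dr": [0, 0, 0]},
    {"grip": -1, "delta_pos": [0.0004, -0.0007, 0.0165], "dr": [0, 0, 0]}
  ]
}}

```text
time_s: 6.68
tool_pos: [0.5426, -0.0087, 0.0648]
tcp_rot: [-2.278, -2.163, 0.001]
wrist_force: [-1.3, 1.2, -2.0]
grip_width: 0.0386
```

```bash
python3 -c "
from h import *
d=shot('wrist','w5');cv2.imwrite('pics/w5c.png',cv2.resize(d['img'][150:330,200:440],None,fx=3.3,fy=3.3));d=shot('side','s5')
cv2.imwrite('pics/s5c.png',cv2.resize(d['img'][180:230,280:340],None,fx=12,fy=12,interpolation=cv2.INTER_CUBIC))"; python3 go.py .543 -.009 .06 87
```

```text
t 6.78 pos [ 0.5429 -0.0088  0.0651] yaw 87.02 F [ 0.6 -0.6 -1.7] w 0.0387
delta [-0.0002  0.0001  0.0051] dr [0.0002 0.0001 0.0004]
```

View pics/w5c.png

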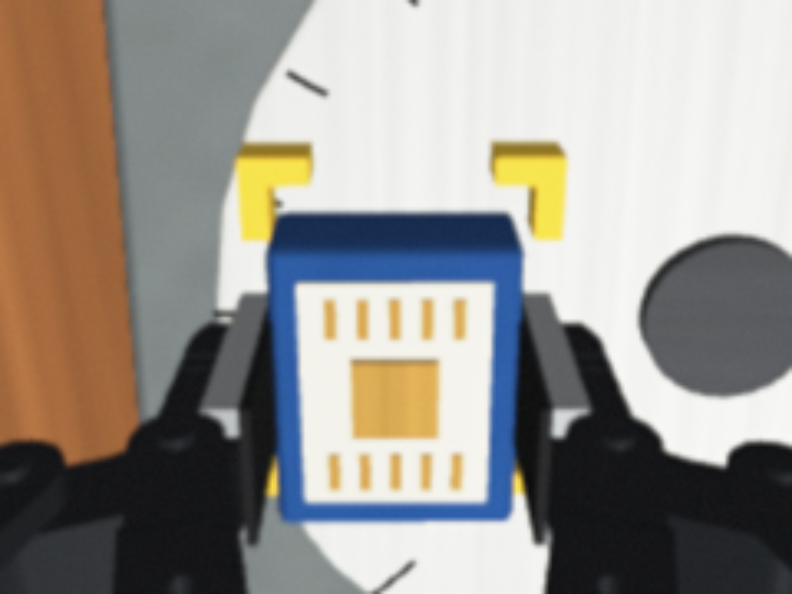

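View pics/s5c.png

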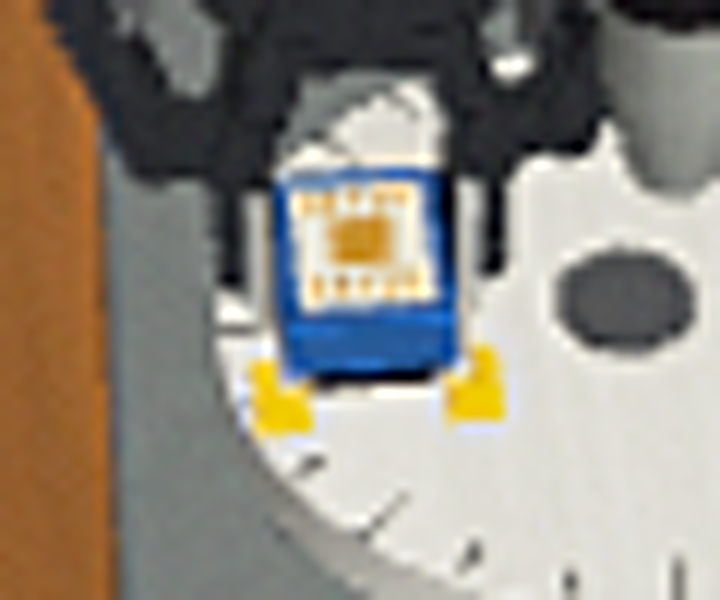

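```bash
python3 -c "
from meas import *
d=load('w5'); g=lambda u,v,z:np.round(onz(d,200+u/3.3-.35,150+v/3.3-.35,z),4)
for dz in (-.002,0,.002):
  print('corner inner',g(293,184,.064+dz),g(510,184,.064+dz),'outer top',g(275,157,.064+dz),'carrier',g(396,213,.0651),'carrier far top edge',g(396,520,.0811))
Y=((18,90,100),(35,255,255))
im=d['img'][190:225,270:375]; m=cv2.inRange(cv2.cvtColor(im,cv2.COLOR_BGR2HSV),*Y)
print(cv2.connectedComponentsWithStats(m)[2])
"

```

```text
corner inner [0.5258 0.0196 0.062 ] [0.5626 0.0177 0.062 ] outer top [0.5232 0.0246 0.062 ] carrier [0.543  0.0147 0.0651] carrier far top edge [ 0.5404 -0.0345  0.0811]
corner inner [0.526  0.0204 0.064 ] [0.5624 0.0185 0.064 ] outer top [0.5235 0.0253 0.064 ] carrier [0.543  0.0147 0.0651] carrier far top edge [ 0.5404 -0.0345  0.0811]
corner inner [0.5263 0.0211 0.066 ] [0.5621 0.0192 0.066 ] outer top [0.5238 0.026  0.066 ] carrier [0.543  0.0147 0.0651] carrier far top edge [ 0.5404 -0.0345  0.0811]
[[   0    0  105   35 2771]
 [  79    3   23   30  450]
 [   1    4   24   29  454]]
```

```bash
python3 -c "
from meas import *
d=load('s5'); g=lambda u,v,z:np.round(onz(d,280+u/12-.46,180+v/12-.46,z),4)
print('carrier top far',g(360,172,.0811),'top near',g(368,312,.0811),'bottom near',g(370,377,.0651))
print('corner inner L',g(300,388,.064),'inner R',g(455,380,.064),'outer bottom',g(285,437,.055),g(480,420,.055))
print('chip',g(362,240,.0811))
"

```

```text
carrier top far [0.5447 0.0143 0.0811] top near [ 0.5401 -0.0323  0.0811] bottom near [ 0.5397 -0.0365  0.0651]
corner inner L [ 0.524  -0.0365  0.064 ] inner R [ 0.5585 -0.0392  0.064 ] outer bottom [ 0.5197 -0.0423  0.055 ] [ 0.5635 -0.0436  0.055 ]
chip [ 0.542  -0.0087  0.0811]
```

Request:
{"op": "drive_tool", "data": {
  "rows": [
    {"grip": -1, "delta_pos": [0.0005, 0.0008, 0.0], "dr": [0, 0, 0]},
    {"grip": -1, "delta_pos": [0.0005, 0.0008, 0.002], "dr": [0, 0, 0]},
    {"grip": -1, "delta_pos": [0.0005, 0.0008, 0.004], "dr": [0, 0, 0]},
    {"grip": -1, "delta_pos": [0.0005, 0.0008, 0.006], "dr": [0, 0, 0]},
    {"grip": -1, "delta_pos": [0.0005, 0.0008, 0.0075], "dr": [0, 0, 0]},
    {"grip": -1, "delta_pos": [0.0005, 0.0008, 0.0075], "dr": [0, 0, 0]}
  ]
}}

```text
time_s: 7.28
tool_pos: [0.5434, -0.0083, 0.0572]
tcp_rot: [-2.278, -2.163, 0.0]
wrist_force: [0.1, -0.6, -1.7]
grip_width: 0.0382
```

```bash
python3 go.py .5437 -.0085 .055 87
```

```text
t 7.28 pos [ 0.5434 -0.0083  0.0572] yaw 87.02 F [ 0.1 -0.6 -1.7] w 0.0382
delta [-0.0002  0.0003  0.0022] dr [-0.0005 -0.0001  0.0004]
```

No contact force at z = 0.057, which is below the tops of the corners, so the carrier is inside the nest. Lowering it to the floor.

Request:
{"op": "drive_tool", "data": {
  "rows": [
    {"grip": -1, "delta_pos": [0, 0, 0.001], "dr": [0, 0, 0]},
    {"grip": -1, "delta_pos": [0, 0, 0.002], "dr": [0, 0, 0]},
    {"grip": -1, "delta_pos": [0, 0, 0.002], "dr": [0, 0, 0]}
  ]
}}

```text
time_s: 7.53
tool_pos: [0.5435, -0.0083, 0.0554]
tcp_rot: [-2.278, -2.163, 0.0]
wrist_force: [0.1, -0.6, -0.7]
grip_width: 0.0383
```

Request:
{"op": "drive_tool", "data": {
  "rows": [
    {"grip": -1, "delta_pos": [0, 0, 0.0006], "dr": [0, 0, 0]},
    {"grip": -1, "delta_pos": [0, 0, 0.0012], "dr": [0, 0, 0]},
    {"grip": -1, "delta_pos": [0, 0, 0.0012], "dr": [0, 0, 0]}
  ]
}}

```text
time_s: 7.78
tool_pos: [0.5436, -0.0084, 0.055]
tcp_rot: [2.278, 2.163, 0.0]
wrist_force: [-3.3, 0.7, 8.1]
grip_width: 0.0385
```

Request:
{"op": "drive_tool", "data": {
  "rows": [
    {"grip": 0.3, "delta_pos": [0, 0, -0.0005], "dr": [0, 0, 0]},
    {"grip": 0.3, "delta_pos": [0, 0, -0.0005], "dr": [0, 0, 0]},
    {"grip": 0.3, "delta_pos": [0, 0, -0.0005], "dr": [0, 0, 0]},
    {"grip": 0.3, "delta_pos": [0, 0, -0.0005], "dr": [0, 0, 0]},
    {"grip": 0.3, "delta_pos": [0, 0, -0.01], "dr": [0, 0, 0]},
    {"grip": 0.3, "delta_pos": [0, 0, -0.03], "dr": [0, 0, 0]},
    {"grip": 0.3, "delta_pos": [0, 0, -0.05], "dr": [0, 0, 0]},
    {"grip": 0.3, "delta_pos": [0, 0, -0.07], "dr": [0, 0, 0]}
  ]
}}

```text
time_s: 8.45
tool_pos: [0.5434, -0.0083, 0.1257]
tcp_rot: [-2.278, -2.163, 0.0]
wrist_force: [0.1, 0.1, 0.0]
grip_width: 0.0557
```

```bash
python3 -c "
from h import *
d=shot('wrist','w6');cv2.imwrite('pics/w6c.png',cv2.resize(d['img'][150:330,200:440],None,fx=3.3,fy=3.3));d=shot('side','s6')
cv2.imwrite('pics/s6c.png',cv2.resize(d['img'][180:230,280:340],None,fx=12,fy=12,interpolation=cv2.INTER_CUBIC))"; python3 go.py .45 .02 .15 87
```

```text
t 8.55 pos [ 0.5458 -0.0087  0.128 ] yaw 87.02 F [ 1.1  0.1 -0.3] w 0.0556
delta [ 0.0236 -0.097  -0.0226] dr [0.0055 0.0006 0.0004]
```

View pics/w6c.png

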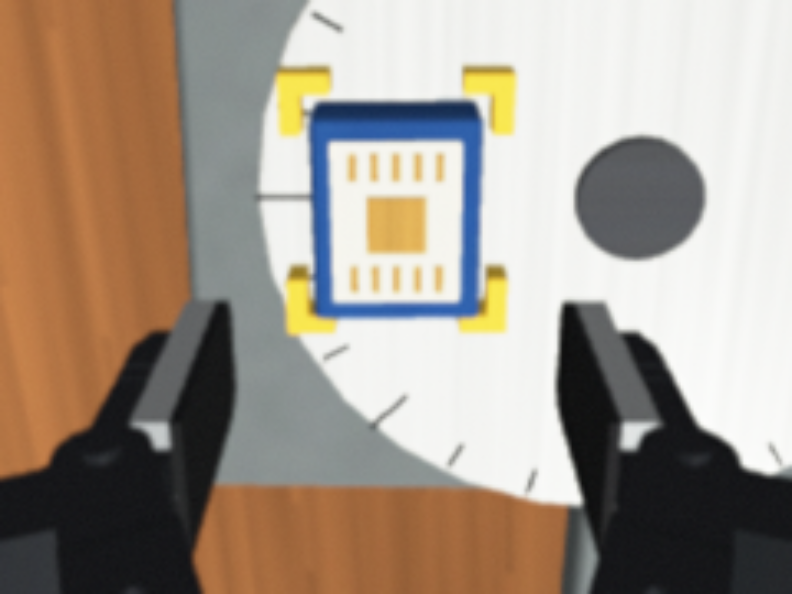

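View pics/s6c.png

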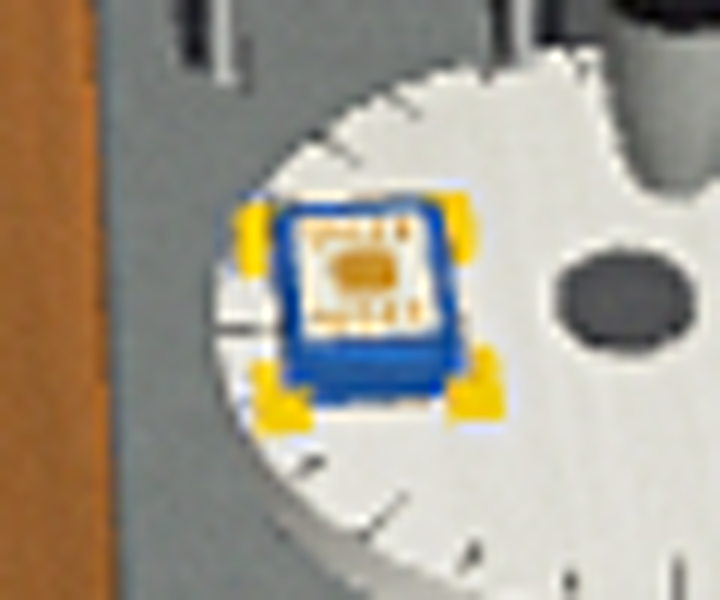

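The carrier sits flat inside all four corners; its chip is at about (397,225) in the crop. Now to the wheel.

Request:
{"op": "drive_tool", "data": {
  "rows": [
    {"grip": 0.3, "delta_pos": [0.02, -0.04, -0.04], "dr": [0, 0, 0]},
    {"grip": 0.3, "delta_pos": [0.04, -0.05, -0.075], "dr": [0, 0, -0.05]},
    {"grip": 0.3, "delta_pos": [0.075, -0.045, -0.085], "dr": [0, 0, -0.05]},
    {"grip": 0.6, "delta_pos": [0.11, -0.02, -0.085], "dr": [0, 0, -0.05]},
    {"grip": 0.6, "delta_pos": [0.13, 0.01, -0.085], "dr": [0, 0, -0.052]},
    {"grip": 0.6, "delta_pos": [0.14, 0.02, -0.085], "dr": [0, 0, -0.052]},
    {"grip": 0.6, "delta_pos": [0.14, 0.02, -0.085], "dr": [0, 0, -0.052]},
    {"grip": 0.6, "delta_pos": [0.14, 0.02, -0.085], "dr": [0, 0, -0.052]}
  ]
}}

```text
time_s: 9.22
tool_pos: [0.5706, 0.1309, 0.2086]
tcp_rot: [-2.22, -2.222, 0.002]
wrist_force: [-0.6, -1.1, -0.5]
grip_width: 0.068
```

```bash
python3 -c "
from h import *
d=shot('wrist','w7')
print(d['t']) ";python3 go.py .64 .217 .2 90
```

```text
[-0.56953188  0.08972562  0.40166299]
t 9.27 pos [0.5701 0.1303 0.2088] yaw 90.02 F [-0.1 -1.1 -0.3] w 0.0681
delta [0.0866 0.07   0.0086] dr [-0.0016  0.0003  0.0004]
```

View pics/w7.png

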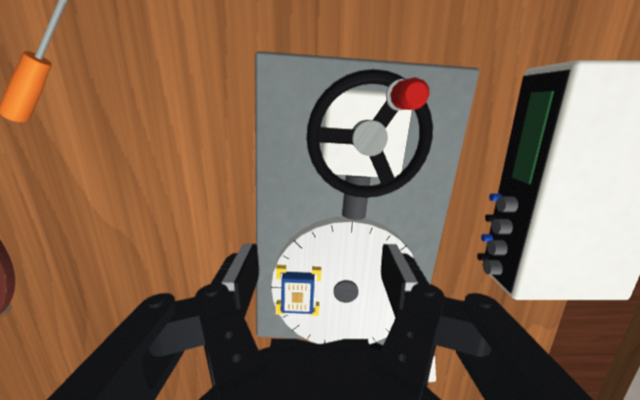

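Wheel hub at (369,137), red crank at about (410,94).

```bash
python3 -c "
from h import *
w=load('w7');t=load('top0');s=load('side0')
m=cv2.inRange(cv2.cvtColor(w['img'],cv2.COLOR_BGR2HSV),(0,120,80),(8,255,255)); m[:60]=0;m[125:]=0;m[:,:370]=0;m[:,440:]=0
M=cv2.moments(m,True);r=(M['m10']/M['m00'],M['m01']/M['m00']);print(r)
print('crank tri',tri((w,*r),(t,228.6,166.8)),tri((w,*r),(t,228.6,166.8),(s,328.5,140)))
print('hub tri',tri((w,369,136),(t,244.8-.4,178-.4),(s,325,153)),tri((w,369,136),(t,244.8-.4,178-.4)))
for z in (.09,.1,.11,.12,.13): print(z,onz(w,*r,z)[:2],onz(t,228.6,166.8,z)[:2],onz(w,369,136,z)[:2],onz(t,244.4,177.6,z)[:2])
# wheel rim ellipse via black mask in top
"

```

```text
(410.0613305613306, 93.82016632016632)
crank tri [0.64375818 0.22002753 0.1098786 ] [0.63916279 0.21937438 0.1159923 ]
hub tri [0.61617784 0.18227099 0.09224232] [0.61855985 0.18248454 0.07784117]
0.09 [0.64982626 0.22059889] [0.64771454 0.22413979] [0.61559737 0.18385402] [0.61727251 0.18041677]
0.1 [0.64676896 0.22030883] [0.64572885 0.22207399] [0.61384812 0.18496815] [0.61552657 0.1786953 ]
0.11 [0.64371167 0.22001877] [0.64374317 0.22000818] [0.61209886 0.18608227] [0.61378062 0.17697383]
0.12 [0.64065438 0.21972871] [0.64175748 0.21794238] [0.6103496  0.18719639] [0.61203467 0.17525235]
0.13 [0.63759708 0.21943866] [0.63977179 0.21587657] [0.60860034 0.18831052] [0.61028873 0.17353088]
```

```bash
python3 -c "
from h import *
def fit(d,box,z,thr=60):
    x0,y0,x1,y1=box; im=cv2.resize(d['img'][y0:y1,x0:x1],None,fx=4,fy=4,interpolation=cv2.INTER_CUBIC)
    m=(im.max(2)<thr).astype(np.uint8)
    cs,_=cv2.findContours(m,cv2.RETR_EXTERNAL,cv2.CHAIN_APPROX_NONE); c=max(cs,key=cv2.contourArea)
    P=c[:,0,:]; W=np.array([onz(d,(a+.5)/4-.5+x0,(b+.5)/4-.5+y0,z)[:2] for a,b in P])
    from scipy.optimize import least_squares
    f=lambda p:np.hypot(*(W-p[:2]).T)-p[2]
    r=least_squares(f,[*W.mean(0),.059],loss='soft_l1',f_scale=.001); return r.x,np.median(abs(f(r.x)))
t=load('top0');w=load('w7')
for z in (.085,.09,.095,.1): print(z,fit(t,(218,150,272,205),z),fit(w,(295,60,440,205),z))
"

```

```text
0.085 (array([0.61875628, 0.1827745 , 0.0525357 ]), np.float64(0.006551370667562416)) (array([0.61928633, 0.18567956, 0.05235159]), np.float64(0.007237042727962072))
0.09 (array([0.61787744, 0.18190771, 0.05232932]), np.float64(0.0065252041798876045)) (array([0.61835949, 0.18617921, 0.05136624]), np.float64(0.007098862226008099))
0.095 (array([0.61699881, 0.18104022, 0.05212278]), np.float64(0.0064981810821876235)) (array([0.61743252, 0.18667888, 0.05038091]), np.float64(0.006963452776780614))
0.1 (array([0.61611998, 0.18017341, 0.05191641]), np.float64(0.0064720012912478225)) (array([0.61650571, 0.18717802, 0.04939554]), np.float64(0.00682018857072186))
```

```bash
python3 -c "
from h import *
from scipy.optimize import least_squares
def fit(d,box,z,thr=70,f=4):
    x0,y0,x1,y1=box; im=cv2.resize(d['img'][y0:y1,x0:x1],None,fx=4,fy=4,interpolation=cv2.INTER_CUBIC)
    m=(im.max(2)<thr).astype(np.uint8)
    n,l,st,ce=cv2.connectedComponentsWithStats(m); k=1+st[1:,4].argmax(); m=(l==k).astype(np.uint8)
    ys,xs=np.nonzero(m); cx,cy=(xs.min()+xs.max())/2,(ys.min()+ys.max())/2
    cs,_=cv2.findContours(m,cv2.RETR_EXTERNAL,cv2.CHAIN_APPROX_NONE); P=max(cs,key=cv2.contourArea)[:,0,:]
    h=cv2.convexHull(P)[:,0,:]
    W=np.array([onz(d,(a+.5)/4-.5+x0,(b+.5)/4-.5+y0,z)[:2] for a,b in h])
    g=lambda p:np.hypot(*(W-p[:2]).T)-p[2]
    r=least_squares(g,[*W.mean(0),.059],loss='soft_l1',f_scale=.0005); return np.round(r.x,4),np.round(np.median(abs(g(r.x))),5),(st[k]/4)
t=load('top0');w=load('w7')
for z in (.085,.095,.1): print(z,fit(t,(218,150,268,205),z),fit(w,(295,60,440,205),z))
"

```

```text
0.085 (array([0.616 , 0.1816, 0.0592]), np.float64(0.00028), array([   5.  ,    7.5 ,   45.  ,   42.5 , 2287.75])) (array([0.6165, 0.1818, 0.0594]), np.float64(7e-05), array([1.150000e+01, 9.250000e+00, 1.262500e+02, 1.357500e+02,
       2.002025e+04]))
0.095 (array([0.6143, 0.1798, 0.0587]), np.float64(0.00028), array([   5.  ,    7.5 ,   45.  ,   42.5 , 2287.75])) (array([0.6148, 0.183 , 0.0572]), np.float64(7e-05), array([1.150000e+01, 9.250000e+00, 1.262500e+02, 1.357500e+02,
       2.002025e+04]))
0.1 (array([0.6134, 0.179 , 0.0585]), np.float64(0.00028), array([   5.  ,    7.5 ,   45.  ,   42.5 , 2287.75])) (array([0.6139, 0.1835, 0.0561]), np.float64(7e-05), array([1.150000e+01, 9.250000e+00, 1.262500e+02, 1.357500e+02,
       2.002025e+04]))
```

Request:
{"op": "drive_tool", "data": {
  "rows": [
    {"grip": 0.4, "delta_pos": [0.03, 0.025, 0.02], "dr": [0, 0, 0]},
    {"grip": 0.4, "delta_pos": [0.06, 0.05, 0.03], "dr": [0, 0, 0]},
    {"grip": 0.4, "delta_pos": [0.089, 0.073, 0.04], "dr": [0, 0, 0]},
    {"grip": 0.4, "delta_pos": [0.089, 0.073, 0.05], "dr": [0, 0, 0]},
    {"grip": 0.4, "delta_pos": [0.089, 0.073, 0.05], "dr": [0, 0, 0]},
    {"grip": 0.4, "delta_pos": [0.089, 0.073, 0.05], "dr": [0, 0, 0]}
  ]
}}

```text
time_s: 9.77
tool_pos: [0.6426, 0.2183, 0.1587]
tcp_rot: [-2.221, -2.22, 0.004]
wrist_force: [0.0, 0.1, 0.8]
grip_width: 0.0597
```

```bash
python3 -c "
from h import *
d=shot('wrist','w8');shot('side','s8')
";python3 go.py .643 .219 .1 90
```

```text
t 9.87 pos [0.6434 0.2182 0.1605] yaw 89.93 F [-0.5 -0.2  0.4] w 0.0598
delta [ 0.0008 -0.0004  0.0605] dr [ 0.0003  0.0002 -0.0012]
```

View pics/w8.png

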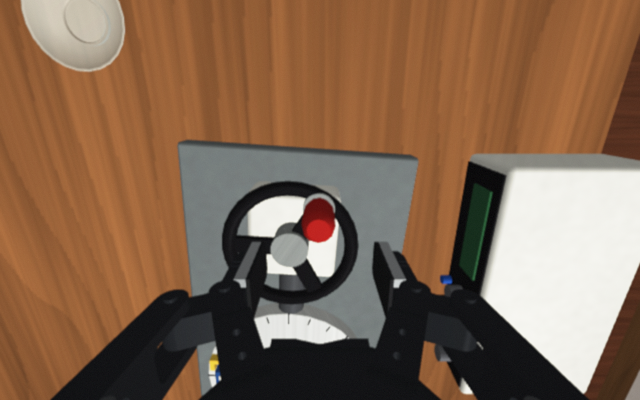

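View pics/s8.png

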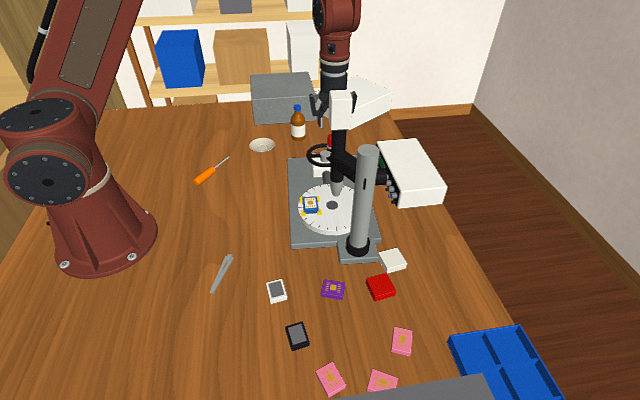

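The crank at (319,220) is centred between the fingers. Descending and gripping.

Request:
{"op": "drive_tool", "data": {
  "rows": [
    {"grip": 0.4, "delta_pos": [0, 0, 0.025], "dr": [0, 0, 0]},
    {"grip": 0.4, "delta_pos": [0, 0, 0.045], "dr": [0, 0, 0]},
    {"grip": 0.4, "delta_pos": [0, 0, 0.056], "dr": [0, 0, 0]},
    {"grip": 0.4, "delta_pos": [0, 0, 0.059], "dr": [0, 0, 0]},
    {"grip": 0.4, "delta_pos": [0, 0, 0.059], "dr": [0, 0, 0]},
    {"grip": 0.4, "delta_pos": [0, 0, 0.059], "dr": [0, 0, 0]}
  ]
}}

```text
time_s: 10.37
tool_pos: [0.6444, 0.2192, 0.1018]
tcp_rot: [2.221, 2.22, 0.002]
wrist_force: [0.3, 0.2, 0.2]
grip_width: 0.0599
```

```bash
python3 -c "
from h import *
d=shot('wrist','w9')
";python3 go.py .643 .219 .1 90
```

```text
t 10.42 pos [0.6447 0.2194 0.102 ] yaw 89.99 F [-0.6 -0.4 -0.6] w 0.0598
delta [-0.0004 -0.0017  0.002 ] dr [ 0.0021 -0.0004 -0.0002]
```

View pics/w9.png

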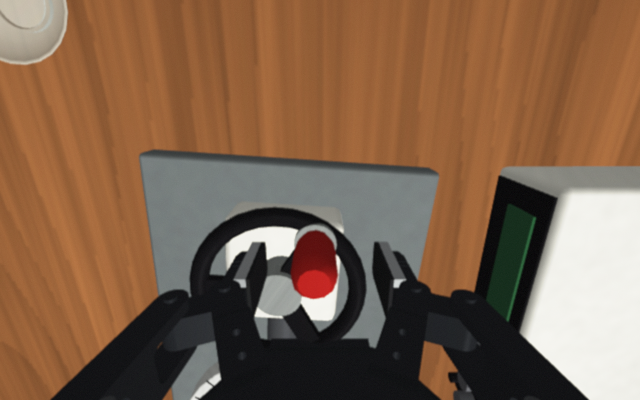

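Request:
{"op": "drive_tool", "data": {
  "rows": [
    {"grip": -1, "delta_pos": [-0.0005, -0.0015, 0.001], "dr": [0, 0, 0]},
    {"grip": -1, "delta_pos": [-0.0005, -0.0015, 0.001], "dr": [0, 0, 0]},
    {"grip": -1, "delta_pos": [-0.0005, -0.0015, 0.001], "dr": [0, 0, 0]},
    {"grip": -1, "delta_pos": [-0.0005, -0.0015, 0.001], "dr": [0, 0, 0]},
    {"grip": -1, "delta_pos": [-0.0005, -0.0015, 0.001], "dr": [0, 0, 0]},
    {"grip": -1, "delta_pos": [-0.0005, -0.0015, 0.001], "dr": [0, 0, 0]},
    {"grip": -1, "delta_pos": [-0.0005, -0.0015, 0.001], "dr": [0, 0, 0]}
  ]
}}

```text
time_s: 11.0
tool_pos: [0.6424, 0.2188, 0.1001]
tcp_rot: [2.221, 2.221, 0.0]
wrist_force: [-2.3, -1.9, 5.7]
grip_width: 0.0222
```

```bash
python3 -c "
from h import *
d=shot('wrist','w10');shot('side','s10')
";python3 go.py .643 .219 .1 90
```

```text
t 11.1 pos [0.6424 0.2188 0.1001] yaw 90.0 F [-3.5 -0.9  6.4] w 0.0226
delta [0.0002 0.0006 0.0001] dr [ 0.0004  0.0002 -0.    ]
```

View pics/w10.png

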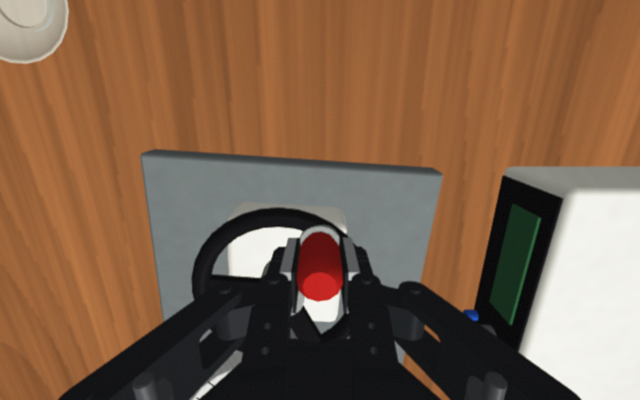

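```bash
cat > arc.py <<'E'
import sys,numpy as np
from h import *
# usage: arc.py start step n : relative moves about the axis, tool yaw 90 (dx=world dy, dy=world dx)
a0,st,n=map(float,sys.argv[1:4]); r=float(sys.argv[4]) if len(sys.argv)>4 else .045
s=bot.get_state();C=np.array([.6164,.1821]);p=s['tool_pos'][:2]-C
print('meas ang',round(np.degrees(np.arctan2(p[1],p[0])),2),'r',round(np.hypot(*p)*1000,2),'z',round(s['tool_pos'][2],4),'F',np.round(s['wrist_force'],1))
for k in range(1,int(n)+1):
    a=np.radians(a0+st*k); b=np.radians(a0); print(round(a0+st*k,1),round(r*(np.sin(a)-np.sin(b)),4),round(r*(np.cos(a)-np.cos(b)),4))
E
python3 arc.py 54.7 -5 8
```

```text
meas ang 54.73 r 44.99 z 0.1001 F [-3.5 -0.9  6.4]
49.7 -0.0024 0.0031
44.7 -0.0051 0.006
39.7 -0.008 0.0086
34.7 -0.0111 0.011
29.7 -0.0144 0.0131
24.7 -0.0179 0.0149
19.7 -0.0216 0.0164
14.7 -0.0253 0.0175
```

Request:
{"op": "drive_tool", "data": {
  "rows": [
    {"grip": -1, "delta_pos": [-0.0024, 0.0031, 0], "dr": [0, 0, 0]},
    {"grip": -1, "delta_pos": [-0.0051, 0.006, 0], "dr": [0, 0, 0]},
    {"grip": -1, "delta_pos": [-0.008, 0.0086, 0], "dr": [0, 0, 0]},
    {"grip": -1, "delta_pos": [-0.0111, 0.011, 0], "dr": [0, 0, 0]},
    {"grip": -1, "delta_pos": [-0.0144, 0.0131, 0], "dr": [0, 0, 0]},
    {"grip": -1, "delta_pos": [-0.0179, 0.0149, 0], "dr": [0, 0, 0]},
    {"grip": -1, "delta_pos": [-0.0216, 0.0164, 0], "dr": [0, 0, 0]},
    {"grip": -1, "delta_pos": [-0.0253, 0.0175, 0], "dr": [0, 0, 0]}
  ]
}}

```text
time_s: 11.77
tool_pos: [0.66, 0.1944, 0.1001]
tcp_rot: [-2.22, -2.222, -0.002]
wrist_force: [-1.7, 3.3, 4.3]
grip_width: 0.0227
```

```bash
python3 arc.py 14.7 -5 8
```

```text
meas ang 15.74 r 45.33 z 0.1001 F [-1.7  3.3  4.3]
9.7 -0.0038 0.0008
4.7 -0.0077 0.0013
-0.3 -0.0117 0.0015
-5.3 -0.0156 0.0013
-10.3 -0.0195 0.0007
-15.3 -0.0233 -0.0001
-20.3 -0.027 -0.0013
-25.3 -0.0307 -0.0028
```

Request:
{"op": "drive_tool", "data": {
  "rows": [
    {"grip": -1, "delta_pos": [-0.0038, 0.0008, 0], "dr": [0, 0, 0]},
    {"grip": -1, "delta_pos": [-0.0077, 0.0013, 0], "dr": [0, 0, 0]},
    {"grip": -1, "delta_pos": [-0.0117, 0.0015, 0], "dr": [0, 0, 0]},
    {"grip": -1, "delta_pos": [-0.0156, 0.0013, 0], "dr": [0, 0, 0]},
    {"grip": -1, "delta_pos": [-0.0195, 0.0007, 0], "dr": [0, 0, 0]},
    {"grip": -1, "delta_pos": [-0.0233, -0.0001, 0], "dr": [0, 0, 0]}
  ]
}}

```text
time_s: 12.27
tool_pos: [0.6605, 0.1707, 0.1001]
tcp_rot: [2.221, 2.222, 0.003]
wrist_force: [-0.2, 3.4, 5.0]
grip_width: 0.022
```

```bash
python3 arc.py -15.3 -4 4
```

```text
meas ang -14.47 r 45.5 z 0.1001 F [-0.2  3.4  5. ]
-19.3 -0.003 -0.0009
-23.3 -0.0059 -0.0021
-27.3 -0.0088 -0.0034
-31.3 -0.0115 -0.005
```

Request:
{"op": "drive_tool", "data": {
  "rows": [
    {"grip": -1, "delta_pos": [-0.003, -0.0009, 0], "dr": [0, 0, 0]},
    {"grip": -1, "delta_pos": [-0.0059, -0.0021, 0], "dr": [0, 0, 0]},
    {"grip": -1, "delta_pos": [-0.0088, -0.0034, 0], "dr": [0, 0, 0]}
  ]
}}

```text
time_s: 12.52
tool_pos: [0.6572, 0.1618, 0.1001]
tcp_rot: [2.221, 2.221, 0.003]
wrist_force: [0.5, 3.3, 6.1]
grip_width: 0.0226
```

```bash
python3 arc.py -27.3 -4 3;python3 arc.py -39.3 -4 3;python3 arc.py -51.3 -4 3;python3 arc.py -63.3 -4 3;python3 arc.py -75.3 -4 3;python3 arc.py -87.3 -4 3;python3 arc.py -99.3 -4 3;python3 arc.py -111.3 -4 3;python3 arc.py -123.3 -4 3;python3 arc.py -135.3 -4 3
```

```text
meas ang -26.49 r 45.54 z 0.1001 F [0.5 3.3 6.1]
-31.3 -0.0027 -0.0015
-35.3 -0.0054 -0.0033
-39.3 -0.0079 -0.0052
meas ang -26.49 r 45.54 z 0.1001 F [0.5 3.3 6.1]
-43.3 -0.0024 -0.0021
-47.3 -0.0046 -0.0043
-51.3 -0.0066 -0.0067
meas ang -26.49 r 45.54 z 0.1001 F [0.5 3.3 6.1]
-55.3 -0.0019 -0.0025
-59.3 -0.0036 -0.0052
-63.3 -0.0051 -0.0079
meas ang -26.49 r 45.54 z 0.1001 F [0.5 3.3 6.1]
-67.3 -0.0013 -0.0029
-71.3 -0.0024 -0.0058
-75.3 -0.0033 -0.0088
meas ang -26.49 r 45.54 z 0.1001 F [0.5 3.3 6.1]
-79.3 -0.0007 -0.0031
-83.3 -0.0012 -0.0062
-87.3 -0.0014 -0.0093
meas ang -26.49 r 45.54 z 0.1001 F [0.5 3.3 6.1]
-91.3 -0.0 -0.0031
-95.3 0.0001 -0.0063
-99.3 0.0005 -0.0094
meas ang -26.49 r 45.54 z 0.1001 F [0.5 3.3 6.1]
-103.3 0.0006 -0.0031
-107.3 0.0014 -0.0061
-111.3 0.0025 -0.0091
meas ang -26.49 r 45.54 z 0.1001 F [0.5 3.3 6.1]
-115.3 0.0012 -0.0029
-119.3 0.0027 -0.0057
-123.3 0.0043 -0.0084
meas ang -26.49 r 45.54 z 0.1001 F [0.5 3.3 6.1]
-127.3 0.0018 -0.0026
-131.3 0.0038 -0.005
-135.3 0.006 -0.0073
meas ang -26.49 r 45.54 z 0.1001 F [0.5 3.3 6.1]
-139.3 0.0023 -0.0021
-143.3 0.0048 -0.0041
-147.3 0.0073 -0.0059
```

Request:
{"op": "drive_tool", "data": {
  "rows": [
    {"grip": -1, "delta_pos": [-0.0027, -0.0015, 0], "dr": [0, 0, 0]},
    {"grip": -1, "delta_pos": [-0.0054, -0.0033, 0], "dr": [0, 0, 0]},
    {"grip": -1, "delta_pos": [-0.0079, -0.0052, 0], "dr": [0, 0, 0]}
  ]
}}

```text
time_s: 12.77
tool_pos: [0.6521, 0.1538, 0.1001]
tcp_rot: [2.22, 2.221, 0.003]
wrist_force: [1.0, 2.9, 4.7]
grip_width: 0.0224
```

Request:
{"op": "drive_tool", "data": {
  "rows": [
    {"grip": -1, "delta_pos": [-0.0024, -0.0021, 0], "dr": [0, 0, 0]},
    {"grip": -1, "delta_pos": [-0.0046, -0.0043, 0], "dr": [0, 0, 0]},
    {"grip": -1, "delta_pos": [-0.0066, -0.0067, 0], "dr": [0, 0, 0]}
  ]
}}

```text
time_s: 13.02
tool_pos: [0.6455, 0.147, 0.1001]
tcp_rot: [2.22, 2.22, 0.003]
wrist_force: [3.1, 1.9, 5.7]
grip_width: 0.0223
```

Request:
{"op": "drive_tool", "data": {
  "rows": [
    {"grip": -1, "delta_pos": [-0.0019, -0.0025, 0], "dr": [0, 0, 0]},
    {"grip": -1, "delta_pos": [-0.0036, -0.0052, 0], "dr": [0, 0, 0]},
    {"grip": -1, "delta_pos": [-0.0051, -0.0079, 0], "dr": [0, 0, 0]}
  ]
}}

```text
time_s: 13.27
tool_pos: [0.6376, 0.1418, 0.1001]
tcp_rot: [2.22, 2.22, 0.003]
wrist_force: [2.4, 0.9, 5.0]
grip_width: 0.0224
```

Request:
{"op": "drive_tool", "data": {
  "rows": [
    {"grip": -1, "delta_pos": [-0.0013, -0.0029, 0], "dr": [0, 0, 0]},
    {"grip": -1, "delta_pos": [-0.0024, -0.0058, 0], "dr": [0, 0, 0]},
    {"grip": -1, "delta_pos": [-0.0033, -0.0088, 0], "dr": [0, 0, 0]}
  ]
}}

```text
time_s: 13.52
tool_pos: [0.6289, 0.1384, 0.1001]
tcp_rot: [2.22, 2.22, 0.003]
wrist_force: [2.1, 1.4, 4.8]
grip_width: 0.0221
```

Request:
{"op": "drive_tool", "data": {
  "rows": [
    {"grip": -1, "delta_pos": [-0.0007, -0.0031, 0], "dr": [0, 0, 0]},
    {"grip": -1, "delta_pos": [-0.0012, -0.0062, 0], "dr": [0, 0, 0]},
    {"grip": -1, "delta_pos": [-0.0014, -0.0093, 0], "dr": [0, 0, 0]}
  ]
}}

```text
time_s: 13.77
tool_pos: [0.6196, 0.1368, 0.1001]
tcp_rot: [2.22, 2.219, 0.003]
wrist_force: [2.9, 0.4, 4.9]
grip_width: 0.0224
```

Request:
{"op": "drive_tool", "data": {
  "rows": [
    {"grip": -1, "delta_pos": [0, -0.0031, 0], "dr": [0, 0, 0]},
    {"grip": -1, "delta_pos": [0.0001, -0.0063, 0], "dr": [0, 0, 0]},
    {"grip": -1, "delta_pos": [0.0005, -0.0094, 0], "dr": [0, 0, 0]}
  ]
}}

```text
time_s: 14.02
tool_pos: [0.6102, 0.1372, 0.1001]
tcp_rot: [2.22, 2.219, 0.002]
wrist_force: [3.6, 0.6, 4.3]
grip_width: 0.0224
```

Request:
{"op": "drive_tool", "data": {
  "rows": [
    {"grip": -1, "delta_pos": [0.0006, -0.0031, 0], "dr": [0, 0, 0]},
    {"grip": -1, "delta_pos": [0.0014, -0.0061, 0], "dr": [0, 0, 0]},
    {"grip": -1, "delta_pos": [0.0025, -0.0091, 0], "dr": [0, 0, 0]}
  ]
}}

```text
time_s: 14.27
tool_pos: [0.6011, 0.1396, 0.1001]
tcp_rot: [2.22, 2.219, 0.002]
wrist_force: [3.3, -1.1, 4.9]
grip_width: 0.0219
```

Request:
{"op": "drive_tool", "data": {
  "rows": [
    {"grip": -1, "delta_pos": [0.0012, -0.0029, 0], "dr": [0, 0, 0]},
    {"grip": -1, "delta_pos": [0.0027, -0.0057, 0], "dr": [0, 0, 0]},
    {"grip": -1, "delta_pos": [0.0043, -0.0084, 0], "dr": [0, 0, 0]}
  ]
}}

```text
time_s: 14.52
tool_pos: [0.5926, 0.1438, 0.1001]
tcp_rot: [2.22, 2.219, 0.002]
wrist_force: [4.1, -2.1, 5.7]
grip_width: 0.022
```

Request:
{"op": "drive_tool", "data": {
  "rows": [
    {"grip": -1, "delta_pos": [0.0018, -0.0026, 0], "dr": [0, 0, 0]},
    {"grip": -1, "delta_pos": [0.0038, -0.005, 0], "dr": [0, 0, 0]}
  ]
}}

```text
time_s: 14.68
tool_pos: [0.5877, 0.1474, 0.1001]
tcp_rot: [2.22, 2.218, 0.001]
wrist_force: [11.8, -10.3, 3.4]
grip_width: 0.0223
```

```bash
python3 arc.py -131.3 -4 2;python3 arc.py -139.3 -4 2; python3 arc.py -147.3 -4 2; python3 arc.py -155.3 -4 2
```

```text
meas ang -129.63 r 44.99 z 0.1001 F [ 11.8 -10.3   3.4]
-135.3 0.0022 -0.0023
-139.3 0.0045 -0.0044
meas ang -129.63 r 44.99 z 0.1001 F [ 11.8 -10.3   3.4]
-143.3 0.0025 -0.002
-147.3 0.005 -0.0038
meas ang -129.63 r 44.99 z 0.1001 F [ 11.8 -10.3   3.4]
-151.3 0.0027 -0.0016
-155.3 0.0055 -0.003
meas ang -129.63 r 44.99 z 0.1001 F [ 11.8 -10.3   3.4]
-159.3 0.0029 -0.0012
-163.3 0.0059 -0.0022
```

Force jumped to 16 N tangentially. Pressing one step more to confirm this is the stop.

Request:
{"op": "drive_tool", "data": {
  "rows": [
    {"grip": -1, "delta_pos": [0.0022, -0.0023, 0], "dr": [0, 0, 0]},
    {"grip": -1, "delta_pos": [0.0022, -0.0023, 0], "dr": [0, 0, 0]}
  ]
}}

```text
time_s: 14.85
tool_pos: [0.5877, 0.1475, 0.1002]
tcp_rot: [2.217, 2.213, 0.001]
wrist_force: [12.3, -13.0, -0.3]
grip_width: 0.0225
```

```bash
python3 arc.py -135.3 4 3; python3 -c "
from h import *
shot('side','s11');shot('top','t11')"; python3 go.py .5 .2 .1 90
```

```text
meas ang -129.65 r 44.95 z 0.1002 F [ 12.3 -13.   -0.3]
-131.3 -0.0022 0.0023
-127.3 -0.0041 0.0047
-123.3 -0.006 0.0073
t 14.95 pos [0.5877 0.1475 0.1002] yaw 89.86 F [ 12.  -12.   -1.3] w 0.0223
delta [ 0.0523 -0.0878 -0.0006] dr [ 0.0065  0.0054 -0.0024]
```

Confirmed: 17 N and no further motion. The stop is at handle angle −129.6°, 184° (0.51 turn) from the start, which is within the stated range. Now winding back two turns.

```bash
for k in 0 1 2 3 4 5 6 7 8; do python3 -c "
import numpy as np
a0=-135.3+80*$k; b=np.radians(a0)
print('call',$k,[[round(.045*(np.sin(np.radians(a0+10*i))-np.sin(b)),4),round(.045*(np.cos(np.radians(a0+10*i))-np.cos(b)),4)] for i in range(1,9)])"; done
```

```text
call 0 [[np.float64(-0.0051), np.float64(0.006)], [np.float64(-0.009), np.float64(0.0128)], [np.float64(-0.0118), np.float64(0.0201)], [np.float64(-0.0132), np.float64(0.0278)], [np.float64(-0.0132), np.float64(0.0357)], [np.float64(-0.0119), np.float64(0.0434)], [np.float64(-0.0092), np.float64(0.0508)], [np.float64(-0.0053), np.float64(0.0576)]]
call 1 [[np.float64(0.005), np.float64(0.006)], [np.float64(0.011), np.float64(0.0111)], [np.float64(0.0178), np.float64(0.0151)], [np.float64(0.0251), np.float64(0.0178)], [np.float64(0.0328), np.float64(0.0192)], [np.float64(0.0407), np.float64(0.0192)], [np.float64(0.0484), np.float64(0.0179)], [np.float64(0.0558), np.float64(0.0153)]]
call 2 [[np.float64(0.0068), np.float64(-0.0039)], [np.float64(0.0128), np.float64(-0.0089)], [np.float64(0.0179), np.float64(-0.0149)], [np.float64(0.0219), np.float64(-0.0217)], [np.float64(0.0246), np.float64(-0.029)], [np.float64(0.026), np.float64(-0.0367)], [np.float64(0.026), np.float64(-0.0446)], [np.float64(0.0247), np.float64(-0.0523)]]
call 3 [[np.float64(-0.0026), np.float64(-0.0074)], [np.floa
[... 1346 characters left out ...]
p.float64(0.0027), np.float64(-0.0074)], [np.float64(0.0041), np.float64(-0.0151)], [np.float64(0.0042), np.float64(-0.0229)], [np.float64(0.0028), np.float64(-0.0307)], [np.float64(0.0002), np.float64(-0.038)], [np.float64(-0.0037), np.float64(-0.0448)], [np.float64(-0.0087), np.float64(-0.0509)], [np.float64(-0.0147), np.float64(-0.056)]]
call 8 [[np.float64(-0.0068), np.float64(-0.004)], [np.float64(-0.0141), np.float64(-0.0067)], [np.float64(-0.0218), np.float64(-0.0081)], [np.float64(-0.0297), np.float64(-0.0081)], [np.float64(-0.0374), np.float64(-0.0068)], [np.float64(-0.0448), np.float64(-0.0042)], [np.float64(-0.0516), np.float64(-0.0003)], [np.float64(-0.0577), np.float64(0.0047)]]
```

Request:
{"op": "drive_tool", "data": {
  "rows": [
    {"grip": -1, "delta_pos": [-0.0051, 0.006, 0], "dr": [0, 0, 0]},
    {"grip": -1, "delta_pos": [-0.009, 0.0128, 0], "dr": [0, 0, 0]},
    {"grip": -1, "delta_pos": [-0.0118, 0.0201, 0], "dr": [0, 0, 0]},
    {"grip": -1, "delta_pos": [-0.0132, 0.0278, 0], "dr": [0, 0, 0]},
    {"grip": -1, "delta_pos": [-0.0132, 0.0357, 0], "dr": [0, 0, 0]},
    {"grip": -1, "delta_pos": [-0.0119, 0.0434, 0], "dr": [0, 0, 0]},
    {"grip": -1, "delta_pos": [-0.0092, 0.0508, 0], "dr": [0, 0, 0]},
    {"grip": -1, "delta_pos": [-0.0053, 0.0576, 0], "dr": [0, 0, 0]}
  ]
}}

```text
time_s: 15.62
tool_pos: [0.6419, 0.1443, 0.1]
tcp_rot: [2.222, 2.22, -0.002]
wrist_force: [-3.0, -1.4, 11.0]
grip_width: 0.0223
```

```bash
python3 arc.py -55.3 4 0
```

```text
meas ang -55.94 r 45.57 z 0.1 F [-3.  -1.4 11. ]
```

Request:
{"op": "drive_tool", "data": {
  "rows": [
    {"grip": -1, "delta_pos": [0.005, 0.006, 0], "dr": [0, 0, 0]},
    {"grip": -1, "delta_pos": [0.011, 0.0111, 0], "dr": [0, 0, 0]},
    {"grip": -1, "delta_pos": [0.0178, 0.0151, 0], "dr": [0, 0, 0]},
    {"grip": -1, "delta_pos": [0.0251, 0.0178, 0], "dr": [0, 0, 0]},
    {"grip": -1, "delta_pos": [0.0328, 0.0192, 0], "dr": [0, 0, 0]},
    {"grip": -1, "delta_pos": [0.0407, 0.0192, 0], "dr": [0, 0, 0]},
    {"grip": -1, "delta_pos": [0.0484, 0.0179, 0], "dr": [0, 0, 0]},
    {"grip": -1, "delta_pos": [0.0558, 0.0153, 0], "dr": [0, 0, 0]}
  ]
}}

```text
time_s: 16.28
tool_pos: [0.658, 0.2001, 0.1001]
tcp_rot: [2.221, 2.219, -0.0]
wrist_force: [-0.6, -3.6, 9.2]
grip_width: 0.0224
```

```bash
python3 arc.py -55.3 4 0
```

```text
meas ang 23.4 r 45.3 z 0.1001 F [-0.6 -3.6  9.2]
```

Request:
{"op": "drive_tool", "data": {
  "rows": [
    {"grip": -1, "delta_pos": [0.0068, -0.0039, 0], "dr": [0, 0, 0]},
    {"grip": -1, "delta_pos": [0.0128, -0.0089, 0], "dr": [0, 0, 0]},
    {"grip": -1, "delta_pos": [0.0179, -0.0149, 0], "dr": [0, 0, 0]},
    {"grip": -1, "delta_pos": [0.0219, -0.0217, 0], "dr": [0, 0, 0]},
    {"grip": -1, "delta_pos": [0.0246, -0.029, 0], "dr": [0, 0, 0]},
    {"grip": -1, "delta_pos": [0.026, -0.0367, 0], "dr": [0, 0, 0]},
    {"grip": -1, "delta_pos": [0.026, -0.0446, 0], "dr": [0, 0, 0]},
    {"grip": -1, "delta_pos": [0.0247, -0.0523, 0], "dr": [0, 0, 0]}
  ]
}}

```text
time_s: 16.95
tool_pos: [0.6059, 0.2255, 0.1001]
tcp_rot: [2.22, 2.219, 0.003]
wrist_force: [4.0, -3.0, 5.5]
grip_width: 0.0221
```

```bash
python3 arc.py -55.3 4 0
```

```text
meas ang 103.65 r 44.63 z 0.1001 F [ 4.  -3.   5.5]
```

Request:
{"op": "drive_tool", "data": {
  "rows": [
    {"grip": -1, "delta_pos": [-0.0026, -0.0074, 0], "dr": [0, 0, 0]},
    {"grip": -1, "delta_pos": [-0.0065, -0.0142, 0], "dr": [0, 0, 0]},
    {"grip": -1, "delta_pos": [-0.0115, -0.0202, 0], "dr": [0, 0, 0]},
    {"grip": -1, "delta_pos": [-0.0175, -0.0253, 0], "dr": [0, 0, 0]},
    {"grip": -1, "delta_pos": [-0.0243, -0.0293, 0], "dr": [0, 0, 0]},
    {"grip": -1, "delta_pos": [-0.0317, -0.032, 0], "dr": [0, 0, 0]},
    {"grip": -1, "delta_pos": [-0.0394, -0.0334, 0], "dr": [0, 0, 0]},
    {"grip": -1, "delta_pos": [-0.0472, -0.0334, 0], "dr": [0, 0, 0]}
  ]
}}

```text
time_s: 17.62
tool_pos: [0.5719, 0.1787, 0.1001]
tcp_rot: [2.221, 2.222, 0.003]
wrist_force: [2.7, 4.1, 6.8]
grip_width: 0.0221
```

```bash
python3 arc.py -55.3 4 0; python3 go.py 0 0 0 90
```

```text
meas ang -175.58 r 44.66 z 0.1001 F [2.7 4.1 6.8]
t 17.62 pos [0.5719 0.1787 0.1001] yaw 90.02 F [2.7 4.1 6.8] w 0.0221
delta [-0.1785 -0.5721  0.0989] dr [ 0.0017 -0.0012  0.0004]
```

Request:
{"op": "drive_tool", "data": {
  "rows": [
    {"grip": -1, "delta_pos": [-0.0077, 0.0013, 0], "dr": [0, 0, 0]},
    {"grip": -1, "delta_pos": [-0.0151, 0.004, 0], "dr": [0, 0, 0]},
    {"grip": -1, "delta_pos": [-0.0219, 0.0079, 0], "dr": [0, 0, 0]},
    {"grip": -1, "delta_pos": [-0.028, 0.0129, 0], "dr": [0, 0, 0]},
    {"grip": -1, "delta_pos": [-0.033, 0.0188, 0], "dr": [0, 0, 0]},
    {"grip": -1, "delta_pos": [-0.037, 0.0256, 0], "dr": [0, 0, 0]},
    {"grip": -1, "delta_pos": [-0.0397, 0.033, 0], "dr": [0, 0, 0]},
    {"grip": -1, "delta_pos": [-0.0411, 0.0407, 0], "dr": [0, 0, 0]}
  ]
}}

```text
time_s: 18.28
tool_pos: [0.6118, 0.137, 0.1]
tcp_rot: [-2.221, -2.221, 0.001]
wrist_force: [-2.5, 1.7, 11.4]
grip_width: 0.0223
```

```bash
python3 arc.py -55.3 4 0
```

```text
meas ang -95.84 r 45.35 z 0.1 F [-2.5  1.7 11.4]
```

Request:
{"op": "drive_tool", "data": {
  "rows": [
    {"grip": -1, "delta_pos": [0, 0.0078, 0], "dr": [0, 0, 0]},
    {"grip": -1, "delta_pos": [0.0013, 0.0156, 0], "dr": [0, 0, 0]},
    {"grip": -1, "delta_pos": [0.0039, 0.023, 0], "dr": [0, 0, 0]},
    {"grip": -1, "delta_pos": [0.0078, 0.0298, 0], "dr": [0, 0, 0]},
    {"grip": -1, "delta_pos": [0.0128, 0.0358, 0], "dr": [0, 0, 0]},
    {"grip": -1, "delta_pos": [0.0188, 0.0409, 0], "dr": [0, 0, 0]},
    {"grip": -1, "delta_pos": [0.0256, 0.0448, 0], "dr": [0, 0, 0]},
    {"grip": -1, "delta_pos": [0.0329, 0.0476, 0], "dr": [0, 0, 0]}
  ]
}}

```text
time_s: 18.95
tool_pos: [0.6601, 0.1693, 0.1001]
tcp_rot: [2.221, 2.219, -0.001]
wrist_force: [-2.5, -3.3, 10.2]
grip_width: 0.0223
```

```bash
python3 arc.py -55.3 4 0
```

```text
meas ang -16.32 r 45.55 z 0.1001 F [-2.5 -3.3 10.2]
```

Request:
{"op": "drive_tool", "data": {
  "rows": [
    {"grip": -1, "delta_pos": [0.0077, 0.0014, 0], "dr": [0, 0, 0]},
    {"grip": -1, "delta_pos": [0.0156, 0.0014, 0], "dr": [0, 0, 0]},
    {"grip": -1, "delta_pos": [0.0233, 0.0001, 0], "dr": [0, 0, 0]},
    {"grip": -1, "delta_pos": [0.0307, -0.0025, 0], "dr": [0, 0, 0]},
    {"grip": -1, "delta_pos": [0.0375, -0.0064, 0], "dr": [0, 0, 0]},
    {"grip": -1, "delta_pos": [0.0435, -0.0114, 0], "dr": [0, 0, 0]},
    {"grip": -1, "delta_pos": [0.0486, -0.0174, 0], "dr": [0, 0, 0]},
    {"grip": -1, "delta_pos": [0.0526, -0.0242, 0], "dr": [0, 0, 0]}
  ]
}}

```text
time_s: 19.62
tool_pos: [0.6364, 0.2223, 0.1001]
tcp_rot: [2.22, 2.219, 0.001]
wrist_force: [2.1, -4.2, 7.0]
grip_width: 0.022
```

```bash
python3 arc.py -55.3 4 0
```

```text
meas ang 63.56 r 44.94 z 0.1001 F [ 2.1 -4.2  7. ]
```

Request:
{"op": "drive_tool", "data": {
  "rows": [
    {"grip": -1, "delta_pos": [0.0027, -0.0074, 0], "dr": [0, 0, 0]},
    {"grip": -1, "delta_pos": [0.0041, -0.0151, 0], "dr": [0, 0, 0]},
    {"grip": -1, "delta_pos": [0.0042, -0.0229, 0], "dr": [0, 0, 0]},
    {"grip": -1, "delta_pos": [0.0028, -0.0307, 0], "dr": [0, 0, 0]},
    {"grip": -1, "delta_pos": [0.0002, -0.038, 0], "dr": [0, 0, 0]},
    {"grip": -1, "delta_pos": [-0.0037, -0.0448, 0], "dr": [0, 0, 0]},
    {"grip": -1, "delta_pos": [-0.0087, -0.0509, 0], "dr": [0, 0, 0]},
    {"grip": -1, "delta_pos": [-0.0147, -0.056, 0], "dr": [0, 0, 0]}
  ]
}}

```text
time_s: 20.28
tool_pos: [0.5804, 0.2082, 0.1001]
tcp_rot: [2.22, 2.221, 0.004]
wrist_force: [5.4, 1.1, 4.8]
grip_width: 0.0223
```

```bash
python3 arc.py -55.3 4 0
```

```text
meas ang 144.07 r 44.51 z 0.1001 F [5.4 1.1 4.8]
```

Request:
{"op": "drive_tool", "data": {
  "rows": [
    {"grip": -1, "delta_pos": [-0.0068, -0.004, 0], "dr": [0, 0, 0]},
    {"grip": -1, "delta_pos": [-0.0141, -0.0067, 0], "dr": [0, 0, 0]},
    {"grip": -1, "delta_pos": [-0.0218, -0.0081, 0], "dr": [0, 0, 0]},
    {"grip": -1, "delta_pos": [-0.0297, -0.0081, 0], "dr": [0, 0, 0]},
    {"grip": -1, "delta_pos": [-0.0374, -0.0068, 0], "dr": [0, 0, 0]},
    {"grip": -1, "delta_pos": [-0.0448, -0.0042, 0], "dr": [0, 0, 0]},
    {"grip": -1, "delta_pos": [-0.0516, -0.0003, 0], "dr": [0, 0, 0]},
    {"grip": -1, "delta_pos": [-0.0577, 0.0047, 0], "dr": [0, 0, 0]}
  ]
}}

```text
time_s: 20.95
tool_pos: [0.5842, 0.1506, 0.1]
tcp_rot: [-2.221, -2.221, -0.002]
wrist_force: [-0.3, 4.9, 8.7]
grip_width: 0.022
```

```bash
python3 arc.py -135.3 1.5 4
```

```text
meas ang -135.64 r 45.03 z 0.1 F [-0.3  4.9  8.7]
-133.8 -0.0008 0.0008
-132.3 -0.0016 0.0017
-130.8 -0.0024 0.0026
-129.3 -0.0032 0.0035
```

Request:
{"op": "drive_tool", "data": {
  "rows": [
    {"grip": -1, "delta_pos": [-0.0016, 0.0017, 0], "dr": [0, 0, 0]},
    {"grip": -1, "delta_pos": [-0.0028, 0.003, 0], "dr": [0, 0, 0]},
    {"grip": -1, "delta_pos": [-0.0034, 0.0038, 0], "dr": [0, 0, 0]},
    {"grip": -1, "delta_pos": [-0.0034, 0.0038, 0], "dr": [0, 0, 0]},
    {"grip": -1, "delta_pos": [-0.0034, 0.0038, 0], "dr": [0, 0, 0]}
  ]
}}

```text
time_s: 21.37
tool_pos: [0.5881, 0.1471, 0.1001]
tcp_rot: [2.221, 2.221, 0.001]
wrist_force: [0.2, 1.5, 9.4]
grip_width: 0.0224
```

```bash
python3 arc.py -128.8 .5 4;  python3 -c "
from h import *
d=shot('side','s12');cv2.imwrite('pics/s12c.png',cv2.resize(d['img'][130:270,270:400],None,fx=5,fy=4.2,interpolation=cv2.INTER_CUBIC));shot('top','t12')"
```

```text
meas ang -128.91 r 45.03 z 0.1001 F [0.2 1.5 9.4]
-128.3 -0.0002 0.0003
-127.8 -0.0005 0.0006
-127.3 -0.0007 0.0009
-126.8 -0.001 0.0012
```

View pics/s12c.png

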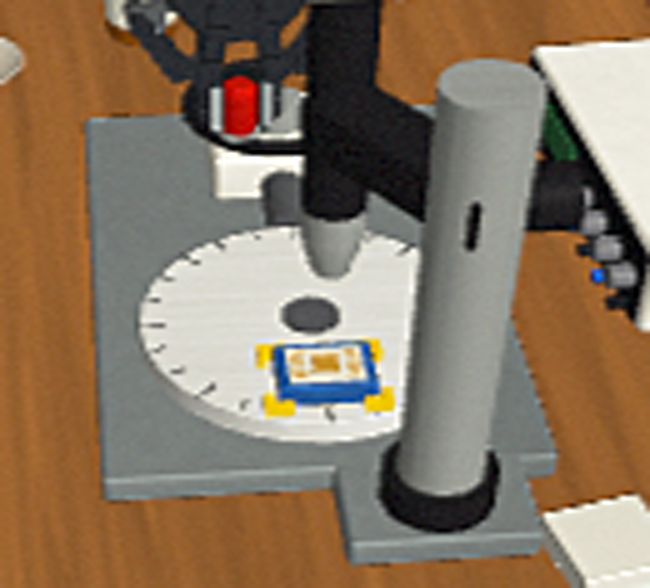

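The carrier is now on the -y side of the hub, which is the lens direction. Letting go and lifting clear.

Request:
{"op": "drive_tool", "data": {
  "rows": [
    {"grip": 0.4, "delta_pos": [0, 0, 0], "dr": [0, 0, 0]},
    {"grip": 0.4, "delta_pos": [0, 0, 0], "dr": [0, 0, 0]},
    {"grip": 0.4, "delta_pos": [0, 0, 0], "dr": [0, 0, 0]},
    {"grip": 0.4, "delta_pos": [0, 0, 0], "dr": [0, 0, 0]},
    {"grip": 0.4, "delta_pos": [0, 0, -0.02], "dr": [0, 0, 0]},
    {"grip": 0.4, "delta_pos": [0, 0, -0.06], "dr": [0, 0, 0]},
    {"grip": 0.4, "delta_pos": [0, 0, -0.1], "dr": [0, 0, 0]},
    {"grip": 0.4, "delta_pos": [0, 0, -0.13], "dr": [0, 0, 0]}
  ]
}}

```text
time_s: 22.13
tool_pos: [0.5881, 0.1471, 0.2321]
tcp_rot: [2.221, 2.221, 0.001]
wrist_force: [0.8, 0.2, -0.2]
grip_width: 0.0598
```

Request:
{"op": "drive_tool", "data": {
  "rows": [
    {"grip": 0.4, "delta_pos": [0.02, -0.04, 0], "dr": [0, 0, 0]},
    {"grip": 0.4, "delta_pos": [0.04, -0.08, 0], "dr": [0, 0, 0]},
    {"grip": 0.4, "delta_pos": [0.06, -0.12, 0], "dr": [0, 0, 0]},
    {"grip": 0.4, "delta_pos": [0.08, -0.16, 0], "dr": [0, 0, 0]},
    {"grip": 0.4, "delta_pos": [0.1, -0.2, 0], "dr": [0, 0, 0]},
    {"grip": 0.4, "delta_pos": [0.1, -0.2, 0], "dr": [0, 0, 0]},
    {"grip": 0.4, "delta_pos": [0.1, -0.2, 0], "dr": [0, 0, 0]}
  ]
}}

```text
time_s: 22.72
tool_pos: [0.3846, 0.2481, 0.2295]
tcp_rot: [-2.217, -2.224, 0.001]
wrist_force: [-0.3, 0.2, 0.1]
grip_width: 0.0598
```

```bash
python3 -c "
from meas import *
d=shot('side','s13');cv2.imwrite('pics/s13c.png',cv2.resize(d['img'][130:270,270:400],None,fx=5,fy=4.2,interpolation=cv2.INTER_CUBIC));t=shot('top','t13')
B=((100,110,60),(125,255,255))
r=rect_on_plane(d,(318,205,350,230),*B,.065)[0];print(r)
print('chip',onz(d,270+322/5-.4,130+363/4.2-.4,.071))
Y=((18,90,130),(35,255,255)); print('corners',rect_on_plane(d,(315,205,352,232),*Y,.062)[0])
m=cv2.inRange(cv2.cvtColor(t['img'],cv2.COLOR_BGR2HSV),(0,120,80),(8,255,255)); m[:140]=0;m[215:]=0;m[:,:215]=0;m[:,275:]=0
M=cv2.moments(m,True);u,v=M['m10']/M['m00'],M['m01']/M['m00'];p=onz(t,u,v,.11)[:2];q=p-np.array([.6164,.1815]);print('crank',p,np.degrees(np.arctan2(q[1],q[0])),np.hypot(*q))
print(bot.get_state()['wrist_force'],bot.get_state()['tool_pos'])"
```

```text
((599.2601318359375, -74.48397064208984), (50.96274185180664, 51.955345153808594), 85.44929504394531)
chip [ 0.59748232 -0.07074823  0.071     ]
corners ((598.4254150390625, -74.2623291015625), (64.2486572265625, 69.6603775024414), 86.52711486816406)
crank [0.58875564 0.14726779] -128.9227466910407 0.04400062455202764
[ 0.15069717 -0.35620914  0.65706366] [0.38797453 0.2473458  0.2295681 ]
```

View pics/t13.png

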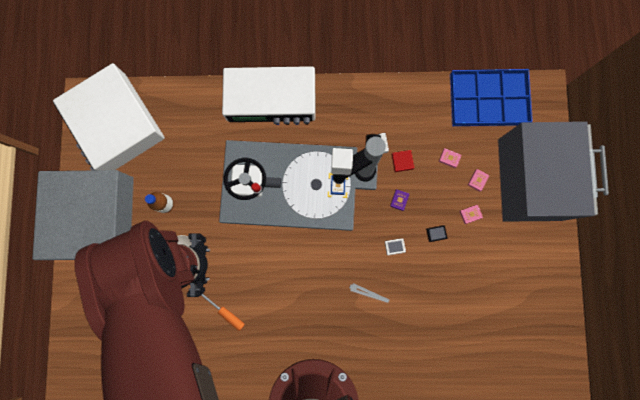

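View pics/s13c.png

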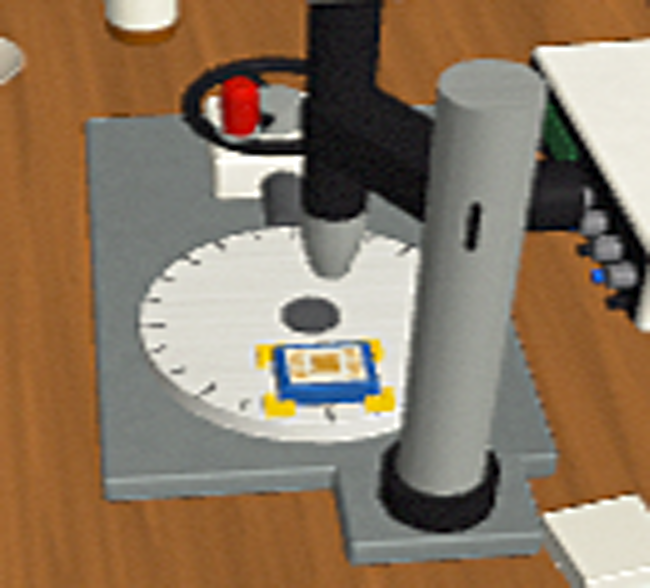

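The chip, at about (0.598, −0.073), is under the lens at (0.599, −0.076). The other things look unmoved and the robot is touching nothing. Handing in.

```bash
python3 -c "
from rig import bot
s=bot.get_state();print(s['time_s'],abs(s['qvel']).max());print(bot.hand_in())"
```

```text
22.8167 0.028845818342639037
the job is handed in; nothing more can be done
None
```

The blue carrier is lying in the yellow-cornered nest and the chip is under the microscope. I handed the job in at 22.8 s.

- **Carrier:** It was set down at z = 0.055 m, where I felt contact with the nest floor. Afterwards it sat flat inside all four corners. The pin can't be seen under it, so that it is held down is inferred from how the carrier sits.
- **Stop:** Winding clockwise, the handle came up hard after 184° (0.51 turn, within the stated range). Pressing further raised the force to 17 N with no more movement.
- **Two turns back:** I let go within about 0.7° of handle angle of exactly two turns, which is about 0.1° at the table.
- **Final checks:** The chip is at about (0.598, −0.073) m and the lens at (0.599, −0.076) m, which agree within the 2 mm calibration. The gripper was open and clear of everything. The other things looked unmoved, though in the last top view the arm hid the dish.

While lining up the carrier, the wrist and side cameras disagreed by a few millimetres across the nest. I took a middle value, and the carrier went in with no side force.

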